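# Check a brass lock channel in the bench caliper

### The arm

A 6-joint arm with a two-finger parallel gripper is mounted at the origin on the work surface. World frame = base frame: x ahead of the robot, y to its left, z up, the work surface at z = 0. Lengths are in m, angles in rad, forces in N, time in s.
With the tool pointing down it reaches from about 0.25 to 0.725 m from the base axis. Payload 4 kg.
Tool frame: the origin (TCP) lies on the centre line of the jaws, within the pads' length; the fingertips stand 19 mm ahead of it and the grasp point (between the pads) is the TCP (finger_overhang is the distance from the TCP to the fingertips, in m); z points along the fingers, y is the direction in which the jaws open and shut (so a half turn about z gives the same grasp; the last joint's range is limited). The gripper opens to 85 mm and grips with 20 to 120 N. Pads are 22 mm wide; open, the fingers measure 114 mm over their backs; the gripper's body (76 mm by 85 mm) begins 54 mm behind the grasp point. The pads swing forward as they close: fully open they stand 13 mm farther back than shut.
Start: joints at [-1.142, 0.241, 0.005, 1.335, 0, 1.571], TCP at [0.208, -0.455, 0.25] pointing down, gripper open.
Joint ranges: [-2.72, 2.72], [-1.05, 1.87], [-1.09, 1.28], [-1.99, 2.15], [-1.42, 1.44], [-3.14, 3.14]. Speed limits (rad/s): [2.79, 2.79, 3.14, 3.14, 3.14, 3.14].

### API

Orientations are given as a unit quaternion [x, y, z, w].
In Python, from workcell import get_obs, camera, job_done, finger_overhang gives the robot as it stands. The module is installed in compiled form; this text tells all that it offers.
- The arm moves only by the shell command python3 -m pendant 'ROWS'. ROWS is JSON, a list that holds one entry, the list of rows, each a list of 7 numbers: the opening, from 0 (shut) to 1 (fully open), then the shift along the tool's x, y, z in m, then the turn, a rotation vector about the tool's x, y, z in rad. In form: [[[hand, tx, ty, tz, ax, ay, az], ...]]. A call has 1 to 10 rows; each row is the pose to reach, as a shift and turn from the pose measured when the call began, along the tool's axes at that moment; what a row does not reach only later rows make up. A row lasts 1/8 s, in which the tool goes at most 62.5 mm and 10.7 degrees, less where a joint would pass 70% of its speed; a pose out of reach is approached as far as the arm can. A call with a gripper value outside its range is refused whole. The fingers move at their own pace and stop on an object; the grip force is fixed at half the most. Time passes only in rows, so rows that repeat a pose let the fingers close. It gives the time, the measured TCP pose, the force and the opening at its end, in the units of the state.
- get_obs(): the state, without advancing time (a new reading comes with each control period).
- camera(name): name is "scene" or "top" or "wrist"; returns a dict with "img" (420x560x3 uint8, red, green, blue), "intrinsics" (3x3 intrinsics, pixels), "pose" (4x4, takes a point from camera to world coordinates). Camera axes: x right, y down, z forward; pixel columns grow to the right and rows downward; lengths in m; the calibration is good to about 2 mm. A picture is of the moment at which its call begins. There is no depth.
- job_done(): hands the job in, once; it reports no verdict.
The state is a dict: "clock": time; "joint_pos": joint angles; "joint_vel": joint speeds; "tau": joint torques, N m; "eef_pos": TCP position; "tool_rot": TCP orientation; "ft_force": force on the tool from outside, world axes, zero at the start; "ft_torque": the same for the moment, N m; "grip_width": finger opening in m.
Only numpy, scipy, OpenCV 4.12 (cv2) and the standard library are available. Lean on these libraries where they do the work, as an engineer would, in place of code of your own. Each camera call takes 0.05 s, during which the arm holds its last target.

### The job

The bench caliper still holds a finished grey casting: take it out and lay it flat, right way up, on a free place on the black pad with the other castings. Then lay the longest of the three brass channels, open side up, lengthwise along the middle of the caliper's bed between the jaws, and slide the jaw shut on it, pressing gently for a moment so that the channel bears on both jaws; leave the caliper closed on it. Leave everything else on the bench where it is.

Things in the scene. Friction and masses are not known exactly. Their poses are not given: they have to be found in the camera images.
- gauge: fixed bench caliper: base plate 270 x 100 x 12, on it a plain steel bed 50 wide along x, its top 30 above the bench, no side lips; scale lines beside it. Origin: centre of the underside; x is the measuring axis. The fixed jaw stands at the +x end: face at x = +105, 66 high above the bench, 56 wide. The sliding jaw is on its -x side
- fixed_jaw: the fixed jaw block, part of the caliper; same origin and axes as gauge
- thumb_grip (a point): upright thumb grip on the sliding jaw: plain steel tab 22 (gauge x) x 16 (gauge y), free from 55 to 104 above the bench; this point is on its axis at 90, and 36 behind the jaw's measuring face. Pinch it across gauge y, or push it
- jaw (a joint): the sliding jaw (face 56 wide, 65 high above the bench): gap between the jaws in m (0 = shut, 0.165 = fully open, at the -x end); stays where it is left, slides with about 2.5 N, and a proper measuring pressure is a steady 5 to 10 N more (never over 50)
- casting_done: grey cast-metal lock body left in the caliper between the jaws: 100 long in x; body 32 wide and 24 high from x = -50 to +14, then a nose 22 wide and 18 high to x = +50. Origin: centre of the 100 mm length, on the underside. Grip across the wide part, near x = -10
- channel_long: the longest of three brass channels on the wooden block: U section open upwards, 130 long x 32 wide x 22 high, walls 4. Origin: centre of underside; x along its length
- block: fixed wooden block 290 (x) x 100 (y) x 40 high, with the three brass channels lying across it in any order. Origin: centre of underside
- pad: fixed black pad 280 (x) x 160 (y) x 6 thick for finished castings; two lie across it side by side (along pad y), leaving a free place towards one of its x ends. Origin: centre of underside
- channel_mid: the spare brass channel of middle length: U section open upwards, 100 long x 32 wide x 22 high. Origin: centre of underside; x along its length
- channel_short: the spare short brass channel, 75 long, otherwise the same
- casting_a: a grey cast-metal lock body already on the pad, same shape as casting_done but its length is along its own y
- casting_b: a second one on the pad, beside casting_a, the same
- flux_bottle: slim upright bottle, diameter 36, 120 high, easily tipped. Origin: centre of its foot
- screwdriver: screwdriver with black handle, 170 long, lying along its x; origin under its middle
- paste_tin: red-labelled upright tin, diameter 72, 85 high. Origin: centre of its foot
- solder_reel: grey reel, diameter 64, 46 high, lying flat. Origin: centre of underside
There are look-alikes about, which are no part of the job. What is shaped like the channel_long but pink is not meant.

How it is judged:
By the outcome, as a careful person would: the job done as asked, in the order asked, and still so for the second after the job is handed in, with the robot touching nothing.
It also fails if it takes over 72 s, if anything falls off the work surface, if the arm or the gripper's body presses on something with over 40 N, if the wrist force passes 120 N, or if a joint passes its speed limit or range.

## Working session

There is one attempt and no reset: what is moved stays moved. The work goes in short steps, Python scripts to look and compute and a shell command to move; the robot and the scene stay as the last step left them, time stands still between calls to the robot, and variables do not carry over. Pictures are saved under pics/ and viewed, and the job is handed in when it is done.

```bash
mkdir -p pics; ls
python3 - <<'E'
from workcell import get_obs,camera,finger_overhang
import cv2,numpy as np
print(finger_overhang)
for n in ["scene","top","wrist"]:
    c=camera(n); cv2.imwrite(f"pics/{n}0.png",c["img"][:,:,::-1]); print(n,c["intrinsics"].tolist(),np.round(c["pose"],4).tolist())
o=get_obs()
for k,v in o.items(): print(k,np.round(v,4))
E
```

```text
pics
0.019
scene [[502.7923063815947, 0.0, 274.7303761187266], [0.0, 502.7923063815947, 205.19619636962153], [0.0, 0.0, 1.0]] [[-0.7577, 0.4853, -0.4363, 1.1061], [0.6526, 0.56, -0.5105, 0.6023], [-0.0034, -0.6715, -0.741, 1.0201], [0.0, 0.0, 0.0, 1.0]]
top [[451.26891531683685, 0.0, 278.81755176165024], [0.0, 451.26891531683685, 199.05935900350966], [0.0, 0.0, 1.0]] [[0.0263, -0.9858, 0.1658, 0.3185], [-0.9996, -0.0271, -0.0021, -0.0816], [0.0065, -0.1657, -0.9862, 1.208], [0.0, 0.0, 0.0, 1.0]]
wrist [[333.37669895407487, 0.0, 278.31519076835025], [0.0, 333.37669895407487, 210.8579075185852], [0.0, 0.0, 1.0]] [[0.4153, -0.8668, -0.2758, 0.2788], [-0.9097, -0.396, -0.1251, -0.4224], [-0.0008, 0.3029, -0.953, 0.3734], [0.0, 0.0, 0.0, 1.0]]
clock 0.15
joint_pos [-1.142   0.2412  0.0041  1.3352  0.      1.5708]
joint_vel [-0.0011 -0.0018  0.0063  0.0005  0.0003  0.0026]
tau [-4.00000e-04 -3.72636e+01  2.52638e+01  1.24000e-02 -0.00000e+00
  0.00000e+00]
eef_pos [ 0.2077 -0.4543  0.2496]
tool_rot [ 9.771e-01  2.128e-01 -2.000e-04 -8.000e-04]
ft_force [ 0.0816 -0.2105  0.3312]
ft_torque [ 0.0369 -0.0065 -0.0073]
grip_width 0.0854
```

View pics/scene0.png

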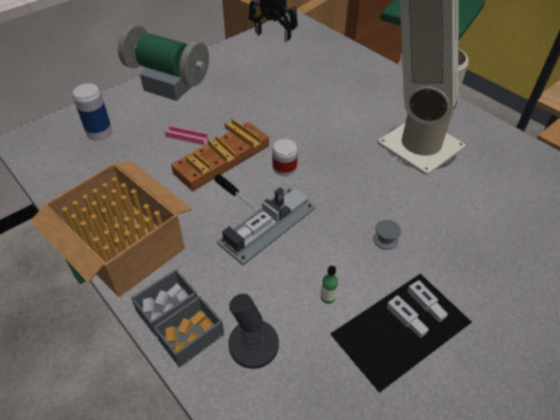

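View pics/top0.png

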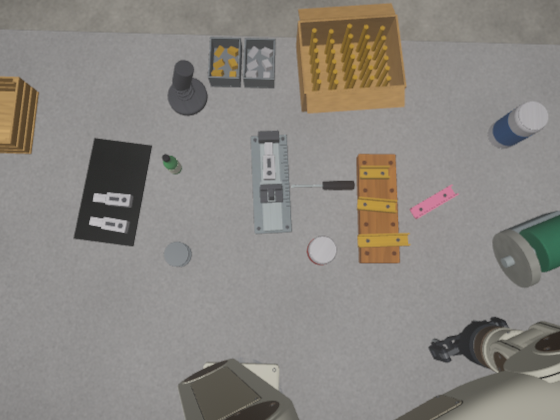

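View pics/wrist0.png

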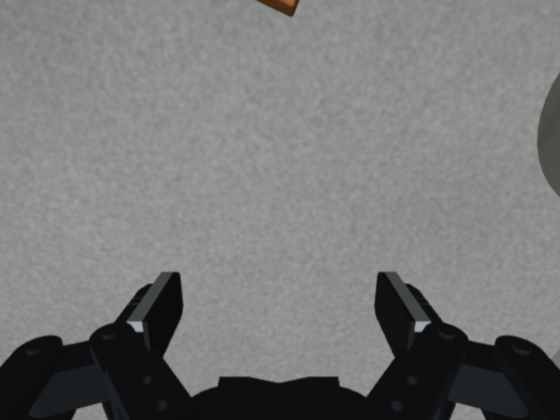

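```bash
cat > h.py <<'E'
import numpy as np,cv2
from workcell import get_obs,camera
from scipy.spatial.transform import Rotation as R
def px2w(c,u,v,z):
    K=c["intrinsics"];T=c["pose"]
    d=T[:3,:3]@np.linalg.inv(K)@np.array([u,v,1.]);o=T[:3,3]
    return o+d*(z-o[2])/d[2]
def w2px(c,p):
    T=c["pose"];q=T[:3,:3].T@(np.asarray(p)-T[:3,3]);q=c["intrinsics"]@q
    return q[:2]/q[2]
def crop(c,u0,v0,u1,v1,s,fn):
    im=c["img"][v0:v1,u0:u1,::-1]
    im=cv2.resize(im,None,fx=s,fy=s,interpolation=cv2.INTER_CUBIC)
    for u in range((u0+9)//10*10,u1,10):
        cv2.putText(im,str(u),(int((u-u0+.5)*s),10),0,.35,(0,255,255),1); cv2.line(im,(int((u-u0+.5)*s),12),(int((u-u0+.5)*s),18),(0,255,255),1)
    for v in range((v0+9)//10*10,v1,10):
        cv2.putText(im,str(v),(0,int((v-v0+.5)*s)+4),0,.35,(0,255,255),1); cv2.line(im,(24,int((v-v0+.5)*s)),(30,int((v-v0+.5)*s)),(0,255,255),1)
    cv2.imwrite(fn,im)
def tool():
    o=get_obs(); return o["eef_pos"],R.from_quat(o["tool_rot"])
def rel(p,yaw=None,q=None):
    """shift (tool axes) and rotvec to reach world p with tool down, tool y axis at yaw"""
    p0,r0=tool()
    t=r0.inv().apply(np.asarray(p)-p0)
    if yaw is None: return t,np.zeros(3)
    best=None
    for k in (0,np.pi):
        y=np.array([np.cos(yaw+k),np.sin(yaw+k),0]);z=np.array([0,0,-1.]);x=np.cross(y,z)
        rv=(r0.inv()*R.from_matrix(np.c_[x,y,z])).as_rotvec()
        if best is None or np.linalg.norm(rv)<np.linalg.norm(best): best=rv
    return t,best
E
python3 - <<'E'
from h import *
c=camera("top")
crop(c,240,120,300,240,5,"pics/cal.png")
crop(c,345,145,465,270,5,"pics/blk.png")
crop(c,70,130,200,275,4,"pics/pad.png")
E
```

```text
(no output)
```

View pics/cal.png

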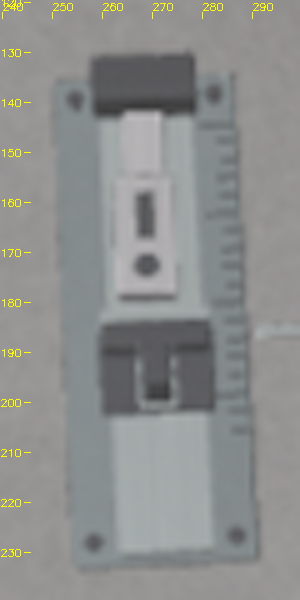

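View pics/blk.png

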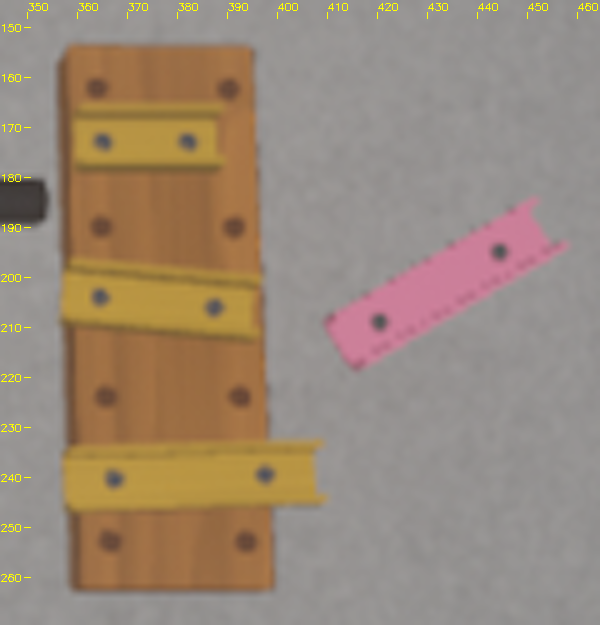

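View pics/pad.png

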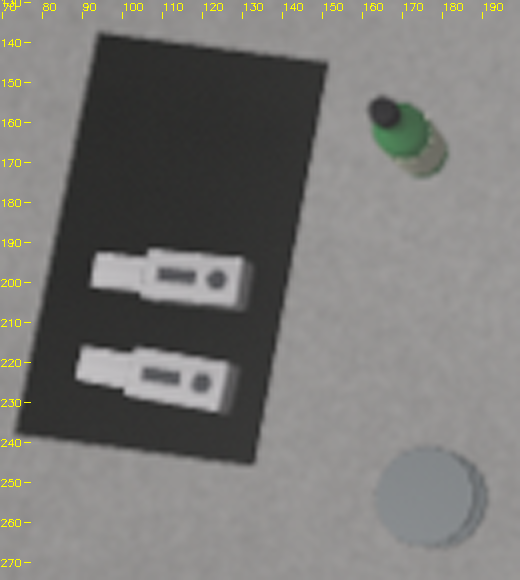

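Run:
```python
from h import *
c=camera("top")
def P(X,Y,z,u0,v0,s): return px2w(c,X/s+u0-.5,Y/s+v0-.5,z)
print("base"); B=[P(X,Y,.012,240,120,5) for X,Y in [(52,84),(236,72),(260,558),(77,568)]]
for b in B: print(b.round(4))
print("ctr",np.mean(B,0),np.degrees(np.arctan2(*(B[0]+B[1]-B[2]-B[3])[[1,0]])), [np.linalg.norm(B[i]-B[i-1]) for i in range(4)])
print("block"); 
B=[P(X,Y,.04,345,145,5) for X,Y in [(68,46),(252,48),(275,588),(74,588)]]
for b in B: print(b.round(4))
print([np.linalg.norm(B[i]-B[i-1]).round(4) for i in range(4)])
for n,q in dict(long=[(66,455),(322,440),(325,502),(68,510)],mid=[(68,262),(262,280),(257,340),(64,322)],short=[(75,107),(222,107),(222,166),(78,168)]).items():
    B=[P(X,Y,.062,345,145,5) for X,Y in q]
    print(n,np.mean(B,0).round(4),[np.linalg.norm(B[i]-B[i-1]).round(4) for i in range(4)],np.degrees(np.arctan2(*(B[0]+B[3]-B[1]-B[2])[[1,0]])))
print("pad")
B=[P(X,Y,.006,70,130,4) for X,Y in [(98,34),(328,64),(255,463),(17,433)]]
for b in B: print(b.round(4))
print(np.mean(B,0).round(4),[np.linalg.norm(B[i]-B[i-1]).round(4) for i in range(4)])
for n,q in dict(a=[(92,253),(246,258),(242,306),(90,288)],b=[(78,347),(230,363),(219,411),(75,380)]).items():
    B=[P(X,Y,.03,70,130,4) for X,Y in q];print(n,[b.round(3) for b in B])
```

```text
base
[0.6924 0.     0.012 ]
[ 0.7022 -0.101   0.012 ]
[ 0.4343 -0.12    0.012 ]
[ 0.4264 -0.0231  0.012 ]
ctr [ 0.56382053 -0.06103093  0.012     ] 4.512303724617303 [np.float64(0.26708068989938893), np.float64(0.10150033254978172), np.float64(0.2685576147279335), np.float64(0.0972879990406303)]
block
[ 0.6436 -0.2926  0.04  ]
[ 0.6453 -0.3911  0.04  ]
[ 0.3593 -0.3983  0.04  ]
[ 0.3565 -0.2949  0.04  ]
[np.float64(0.2871), np.float64(0.0985), np.float64(0.2861), np.float64(0.1034)]
long [ 0.4135 -0.3528  0.062 ] [np.float64(0.0279), np.float64(0.1311), np.float64(0.0315), np.float64(0.1307)] 94.09672703591322
mid [ 0.5035 -0.3371  0.062 ] [np.float64(0.0314), np.float64(0.1003), np.float64(0.0315), np.float64(0.0993)] 86.17885363190236
short [ 0.5898 -0.3309  0.062 ] [np.float64(0.0326), np.float64(0.0769), np.float64(0.0315), np.float64(0.075)] 91.9963193401153
pad
[0.6773 0.4296 0.006 ]
[0.6604 0.2699 0.006 ]
[0.386  0.2982 0.006 ]
[0.4016 0.4573 0.006 ]
[0.5313 0.3637 0.006 ] [np.float64(0.2771), np.float64(0.1606), np.float64(0.2758), np.float64(0.1599)]
a [array([0.52 , 0.409, 0.03 ]), array([0.519, 0.307, 0.03 ]), array([0.487, 0.307, 0.03 ]), array([0.497, 0.408, 0.03 ])]
b [array([0.457, 0.412, 0.03 ]), array([0.449, 0.312, 0.03 ]), array([0.418, 0.317, 0.03 ]), array([0.436, 0.412, 0.03 ])]
```

Run:
```python
from h import *
c=camera("top")
def P(X,Y,z,u0=240,v0=120,s=5): return px2w(c,X/s+u0-.5,Y/s+v0-.5,z)
g=np.radians(4.5);G=np.array([.5638,-.061]);
def ga(p):
    d=p[:2]-G; return np.array([np.cos(g)*d[0]+np.sin(g)*d[1],-np.sin(g)*d[0]+np.cos(g)*d[1]])
for n,X,Y,z in [("bTL",115,176,.054),("bTR",172,178,.054),("bBL",118,294,.054),("bBR",176,294,.054),("nTL",122,112,.048),("nTR",161,112,.048),("jawL",102,322,.065),("jawR",212,320,.065),("fjL",92,95,.066),("fjR",195,95,.066),("fj bot",110,113,.03),("thumbtop",157,347,.104)]:
    p=P(X,Y,z); print(n,p.round(4),ga(p).round(4))
p=[.5638+.05*np.cos(g)-.003,-.061+.05*np.sin(g)-.0,.28]
print(p,rel(p,g+np.pi/2))
crop(c,245,125,295,215,6,"pics/x.png")
s=camera("scene"); crop(s,210,175,325,270,6,"pics/s1.png")
```

```text
bTL [ 0.6299 -0.0379  0.054 ] [0.0677 0.0178]
bTR [ 0.6297 -0.068   0.054 ] [ 0.0651 -0.0121]
bBL [ 0.5664 -0.0415  0.054 ] [0.0042 0.0192]
bBR [ 0.5673 -0.0718  0.054 ] [ 0.0026 -0.011 ]
nTL [ 0.6668 -0.0403  0.048 ] [0.1043 0.0126]
nTR [ 0.6674 -0.061   0.048 ] [ 0.1032 -0.0081]
jawL [ 0.5491 -0.0341  0.065 ] [-0.0126  0.028 ]
jawR [ 0.5517 -0.0909  0.065 ] [-0.0144 -0.0288]
fjL [ 0.6702 -0.0249  0.066 ] [0.1089 0.0277]
fjR [ 0.6717 -0.0789  0.066 ] [ 0.1062 -0.0263]
fj bot [ 0.6714 -0.0331  0.03  ] [0.1095 0.0193]
thumbtop [ 0.5293 -0.0635  0.104 ] [-0.0346  0.0002]
[np.float64(0.6106458666866563), np.float64(-0.05707704521360775), 0.28] (array([ 0.53163564, -0.19406   , -0.02986331]), array([-6.75535041e-04,  1.11252030e-04,  3.50205925e-01]))
```

View pics/s1.png

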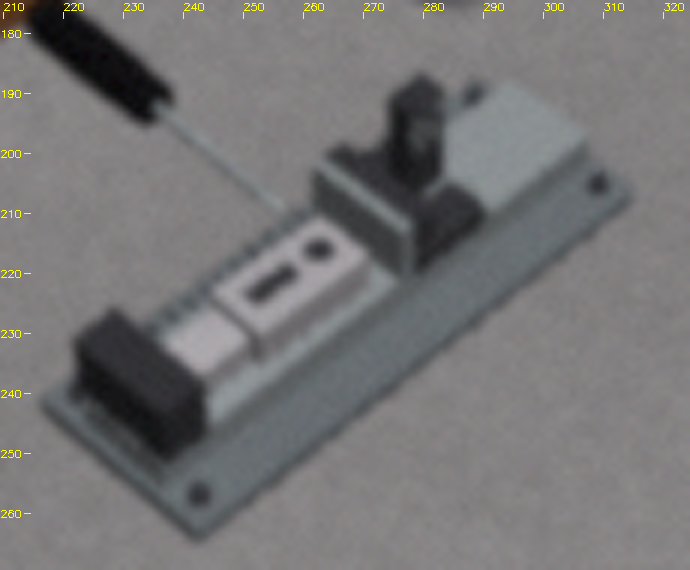

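```bash
python3 -m pendant '[[[0.65,0.26,-0.10,-0.01,0,0,0.18],[0.65,0.26,-0.10,-0.01,0,0,0.18],[0.65,0.26,-0.10,-0.01,0,0,0.18],[0.65,0.26,-0.10,-0.01,0,0,0.35],[0.65,0.53,-0.194,-0.01,0,0,0.35],[0.65,0.53,-0.194,-0.01,0,0,0.35],[0.65,0.53,-0.194,-0.01,0,0,0.35],[0.65,0.53,-0.194,-0.01,0,0,0.35],[0.65,0.53,-0.194,-0.01,0,0,0.35],[0.65,0.53,-0.194,-0.01,0,0,0.35]]]'
python3 - <<'E'
from h import *
c=camera("wrist"); cv2.imwrite("pics/w1.png",cv2.resize(c["img"][:,:,::-1],None,fx=1.4,fy=1.4))
print(get_obs()["eef_pos"],rel([.6074,-.0546,.2],np.radians(94.5)))
E
```

```text
clock: 1.6
eef_pos: [0.6112, -0.0545, 0.259]
tool_rot: [0.999, 0.042, -0.0, -0.001]
ft_force: [-0.3, 0.0, 0.5]
grip_width: 0.0556
[ 0.61106002 -0.05480076  0.25897212] (array([-0.00359377, -0.00042548,  0.058975  ]), array([-0.00131801,  0.00063094,  0.00440019]))
```

View pics/w1.png

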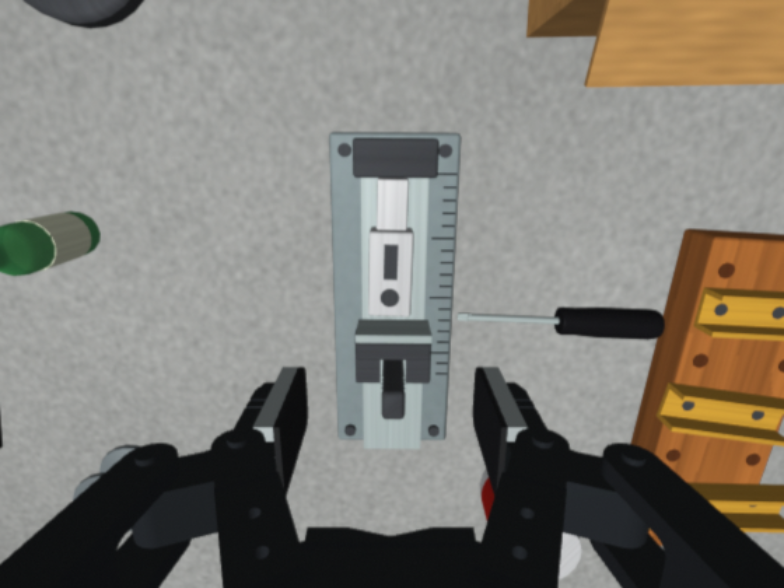

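Run:
```python
from h import *
c=camera("wrist"); crop(c,230,90,335,190,7,"pics/w1c.png"); crop(c,230,190,335,320,5,"pics/w1d.png")
```

```text
(no output)
```

View pics/w1c.png

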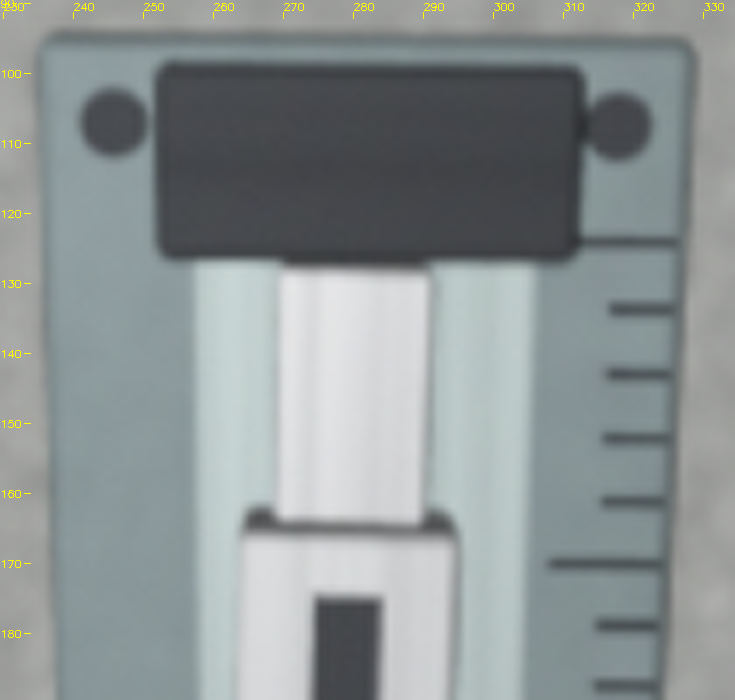

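View pics/w1d.png

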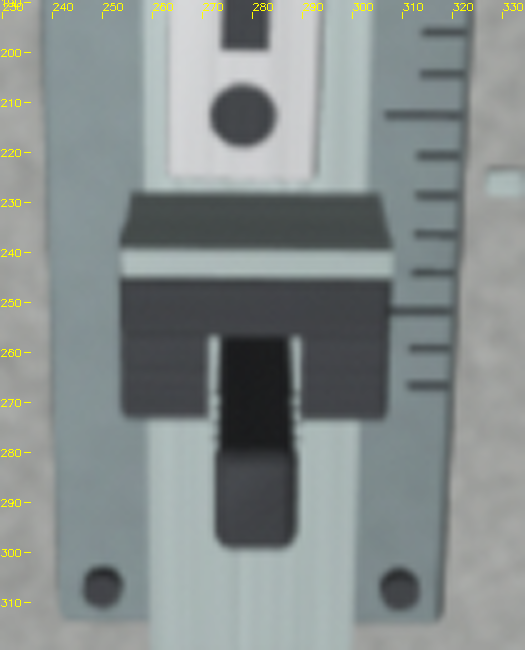

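```bash
cat >> h.py <<'E'
g=np.radians(4.5);G=np.array([.5638,-.061])
def ga(p):
    d=np.asarray(p)[:2]-G; return np.array([np.cos(g)*d[0]+np.sin(g)*d[1],-np.sin(g)*d[0]+np.cos(g)*d[1]])
def gw(x,y,z): return np.array([G[0]+np.cos(g)*x-np.sin(g)*y,G[1]+np.sin(g)*x+np.cos(g)*y,z])
E
python3 - <<'E'
from h import *
c=camera("wrist"); print(c["pose"][:3,3])
for n,X,Y,z,k in [("bTL",243,532,.054,0),("bTR",456,537,.054,0),("bBL",167,177,.054,1),("bBR",313,178,.054,1),("nTL",282,268,.048,0),("nTR",430,270,.048,0),("fjL",160,258,.066,0),("fjR",578,262,.066,0),("sjL",121,248,.065,1),("sjR",391,248,.065,1),("th",216,455,.104,1),("th",297,455,.104,1),("th",297,548,.104,1),("th",216,548,.104,1),
 ("bedL",197,450,.03,0),("bedR",530,450,.03,0),("bedL",147,470,.03,1),("bedR",360,470,.03,1),("bsTL",40,38,.012,0),("bsTR",695,42,.012,0),("bsBL",58,616,.012,1),("bsBR",440,620,.012,1)]:
    u,v=(X/7+229.5,Y/7+89.5) if k==0 else (X/5+229.5,Y/5+189.5)
    p=px2w(c,u,v,z); print(n,p.round(4),ga(p).round(4))
E
```

```text
[ 0.68774451 -0.05044471  0.38303978]
bTL [ 0.6291 -0.0413  0.054 ] [0.0667 0.0146]
bTR [ 0.6308 -0.0714  0.054 ] [ 0.066  -0.0157]
bBL [ 0.5664 -0.0441  0.054 ] [0.0039 0.0166]
bBR [ 0.5686 -0.0747  0.054 ] [ 0.0038 -0.0141]
nTL [ 0.6655 -0.044   0.048 ] [0.1027 0.009 ]
nTR [ 0.6669 -0.0646  0.048 ] [ 0.1025 -0.0117]
fjL [ 0.6667 -0.0282  0.066 ] [0.1051 0.0246]
fjR [ 0.6706 -0.0832  0.066 ] [ 0.1047 -0.0305]
sjL [ 0.5542 -0.036   0.065 ] [-0.0076  0.0257]
sjR [ 0.5587 -0.0914  0.065 ] [-0.0075 -0.0299]
th [ 0.53  -0.058  0.104] [-0.0334  0.0056]
th [ 0.5312 -0.0732  0.104 ] [-0.0334 -0.0096]
th [ 0.5112 -0.075   0.104 ] [-0.0535 -0.0099]
th [ 0.51   -0.0595  0.104 ] [-0.0535  0.0057]
bedL [ 0.6367 -0.0328  0.03  ] [0.0749 0.0224]
bedR [ 0.6407 -0.0828  0.03  ] [ 0.075  -0.0278]
bedL [ 0.4828 -0.0439  0.03  ] [-0.0794  0.0234]
bedR [ 0.4869 -0.0946  0.03  ] [-0.0793 -0.0275]
bsTL [ 0.6937 -0.0046  0.012 ] [0.1339 0.046 ]
bsTR [ 0.701  -0.1028  0.012 ] [ 0.1335 -0.0524]
bsBL [ 0.428  -0.0233  0.012 ] [-0.1324  0.0482]
bsBR [ 0.4347 -0.122   0.012 ] [-0.1334 -0.0507]
```

```bash
sed -i 's/^g=.*/g=np.radians(4.2);G=np.array([.564,-.0625])/' h.py
python3 - <<'E'
from h import *
print(rel([.6066,-.0568,.053],np.radians(93)),ga([.6066,-.0568]))
E
```

```text
(array([-0.00184872, -0.0011172 ,  0.20663568]), array([-0.00014144,  0.00165196,  0.02722733])) [0.04290305 0.00256475]
```

```bash
python3 -m pendant '[[[0.65,-0.002,-0.001,0.06,0,0.0017,0.027],[0.65,-0.002,-0.001,0.12,0,0.0017,0.027],[0.65,-0.002,-0.001,0.17,0,0.0017,0.027],[0.65,-0.002,-0.001,0.19,0,0.0017,0.027],[0.65,-0.002,-0.001,0.206,0,0.0017,0.027],[0.65,-0.002,-0.001,0.206,0,0.0017,0.027],[0.65,-0.002,-0.001,0.206,0,0.0017,0.027]]]'
python3 - <<'E'
from h import *
c=camera("wrist"); cv2.imwrite("pics/w2.png",cv2.resize(c["img"][:,:,::-1],None,fx=1.4,fy=1.4))
E
```

```text
clock: 2.62
eef_pos: [0.6073, -0.0575, 0.0552]
tool_rot: [1.0, 0.026, 0.001, 0.0]
ft_force: [0.5, 0.4, 0.4]
grip_width: 0.0554
```

View pics/w2.png

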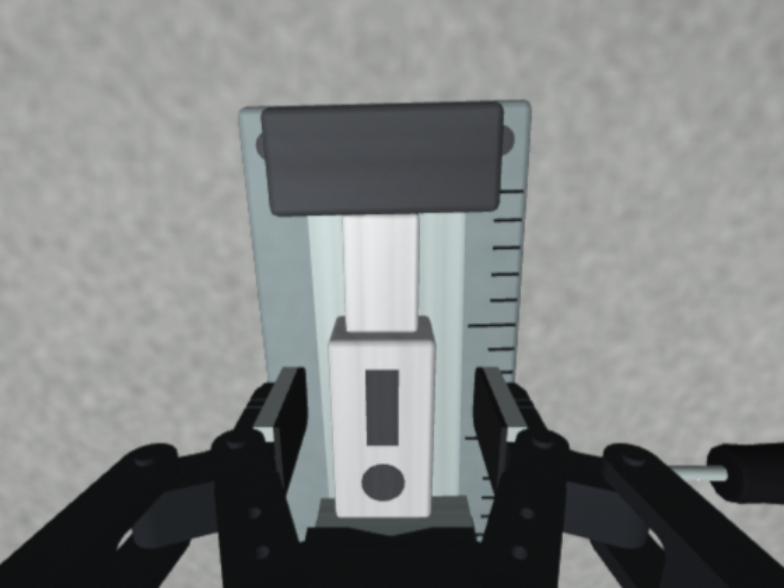

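```bash
python3 -m pendant '[[[0.65,0,-0.002,0.001,0,0,0],[0.2,0,-0.002,0.001,0,0,0],[0,0,-0.002,0.001,0,0,0],[0,0,-0.002,0.001,0,0,0],[0,0,-0.002,0.001,0,0,0]]]'
```

```text
clock: 3.3
eef_pos: [0.6081, -0.0552, 0.0552]
tool_rot: [1.0, 0.026, 0.002, 0.0]
ft_force: [-0.9, 0.6, 5.7]
grip_width: 0.0305
```

```bash
python3 -m pendant '[[[0,0,0,-0.01,0,0,0],[0,0,0,-0.03,0,0,0],[0,0,0,-0.08,0,0,0],[0,0,0,-0.13,0,0,0],[0,0,0,-0.17,0,0,0],[0,0,0,-0.17,0,0,0]]]'
python3 - <<'E'
from h import *
c=camera("wrist"); cv2.imwrite("pics/w3.png",cv2.resize(c["img"][:,:,::-1],None,fx=1.4,fy=1.4))
t=camera("top"); crop(t,70,130,200,275,4,"pics/pad2.png")
E
```

```text
clock: 4.05
eef_pos: [0.6093, -0.0554, 0.2295]
tool_rot: [1.0, 0.026, 0.006, 0.001]
ft_force: [0.7, 1.2, -2.1]
grip_width: 0.0307
```

View pics/w3.png

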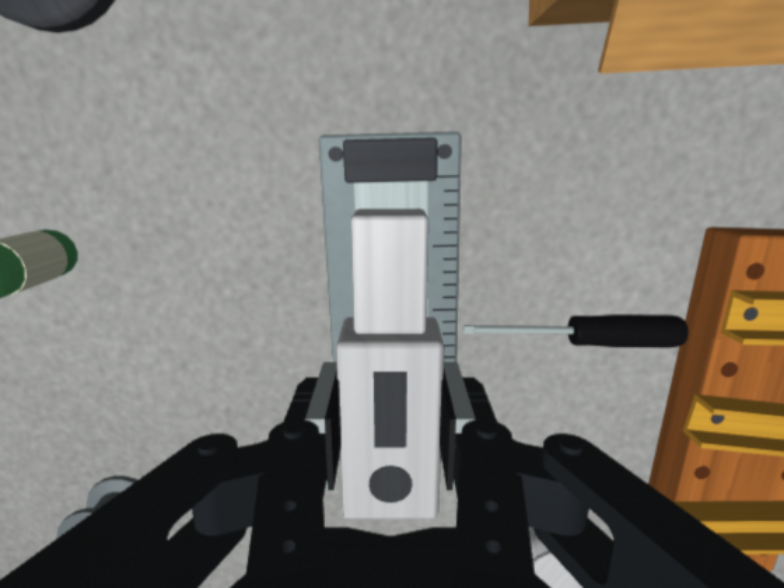

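Run:
```python
from h import *
print(rel([.585,.3482,.2],np.radians(-5.8)),get_obs()["joint_pos"].round(2))
```

```text
(array([-0.00087029, -0.40400786,  0.02460218]), array([ 0.0029332 , -0.00305302, -1.41723379])) [-0.09  0.47  0.27  1.37  0.    3.  ]
```

View pics/pad2.png

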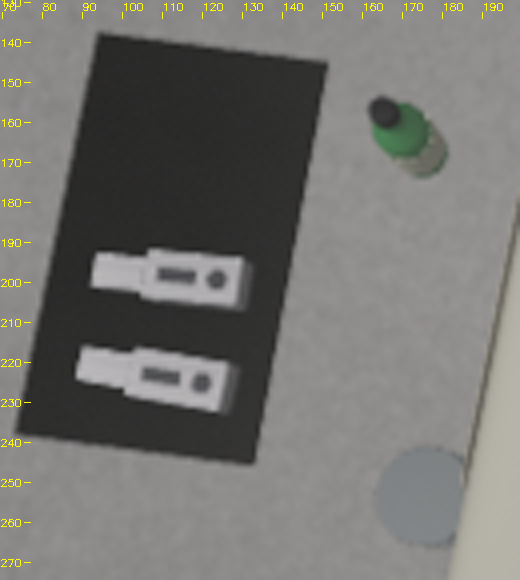

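```bash
python3 -m pendant '[[[0,0,-0.04,0,0,0,-0.1],[0,0,-0.1,0,0,0,-0.28],[0,0,-0.16,0,0,0,-0.46],[0,0,-0.22,0,0,0,-0.64],[0,0,-0.28,0,0,0,-0.82],[0,0,-0.34,0,0,0,-1.0],[0,-0.001,-0.38,0.01,0,0,-1.18],[0,-0.001,-0.404,0.02,0.003,-0.003,-1.35],[0,-0.001,-0.404,0.02,0.003,-0.003,-1.417],[0,-0.001,-0.404,0.02,0.003,-0.003,-1.417]]]'
python3 - <<'E'
from h import *
c=camera("wrist"); cv2.imwrite("pics/w4.png",cv2.resize(c["img"][:,:,::-1],None,fx=1.4,fy=1.4))
print(rel([.585,.3482,.034],np.radians(-5.8)),get_obs()["joint_pos"].round(2))
E
```

```text
clock: 5.4
eef_pos: [0.5835, 0.3479, 0.2013]
tool_rot: [0.742, 0.67, -0.003, -0.001]
ft_force: [0.8, -0.6, -0.3]
grip_width: 0.0304
(array([0.00106712, 0.00161202, 0.16808866]), array([-0.00349243,  0.00265621, -0.00132824])) [ 0.54  0.64  0.49  1.43 -0.    2.21]
```

View pics/w4.png

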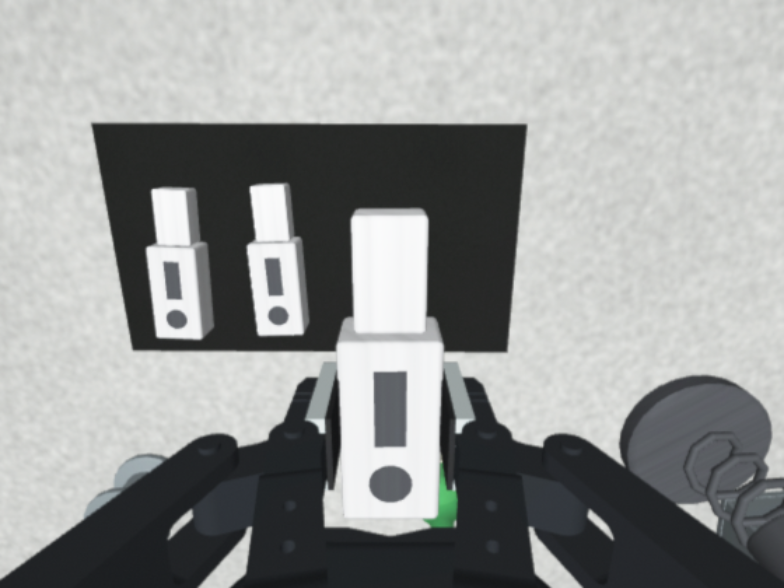

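Run:
```python
from h import *
c=camera("wrist")
for n,X,Y in [("TL",93,124),("TR",526,125),("BR",507,352),("BL",133,350)]:
    print(n,px2w(c,X/1.4-.2,Y/1.4-.2,.006).round(4))
t=camera("top")
for X,Y,z in [(383,110,.12),(425,170,0)]: print(px2w(t,X/4+69.5,Y/4+129.5,z).round(3))
crop(c,215,200,340,385,3,"pics/w4c.png")
```

```text
TL [0.4029 0.4577 0.006 ]
TR [0.6804 0.4284 0.006 ]
BR [0.664  0.2695 0.006 ]
BL [0.3855 0.2996 0.006 ]
[0.599 0.2   0.12 ]
[0.589 0.2   0.   ]
```

View pics/w4c.png

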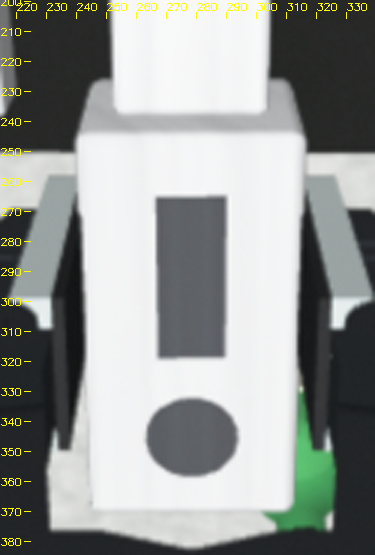

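```bash
python3 -m pendant '[[[0,0.001,0.0015,0.05,-0.0035,0.0027,0],[0,0.001,0.0015,0.1,-0.0035,0.0027,0],[0,0.001,0.0015,0.14,-0.0035,0.0027,0],[0,0.001,0.0015,0.158,-0.0035,0.0027,0],[0,0.001,0.0015,0.167,-0.0035,0.0027,0],[0,0.001,0.0015,0.169,-0.0035,0.0027,0],[0,0.001,0.0015,0.169,-0.0035,0.0027,0]]]'
```

```text
clock: 6.42
eef_pos: [0.587, 0.3488, 0.0363]
tool_rot: [0.743, 0.67, 0.003, 0.0]
ft_force: [-0.2, 0.8, -1.5]
grip_width: 0.0309
```

```bash
python3 -m pendant '[[[0,0,0,0.003,0,0,0],[0,0,0,0.0055,0,0,0],[0,0,0,0.0055,0,0,0]]]'
```

```text
clock: 6.8
eef_pos: [0.5875, 0.3491, 0.0313]
tool_rot: [0.743, 0.67, 0.003, 0.001]
ft_force: [0.7, 0.6, -0.6]
grip_width: 0.0305
```

```bash
python3 -m pendant '[[[0,0,0,0.0015,0,0,0],[0,0,0,0.0015,0,0,0]]]'
python3 - <<'E'
from h import *
c=camera("scene"); crop(c,330,260,480,380,5,"pics/s5.png")
E
```

```text
clock: 7.05
eef_pos: [0.5875, 0.3491, 0.0313]
tool_rot: [0.743, 0.67, 0.004, 0.001]
ft_force: [-1.3, -1.3, 6.2]
grip_width: 0.0305
```

View pics/s5.png

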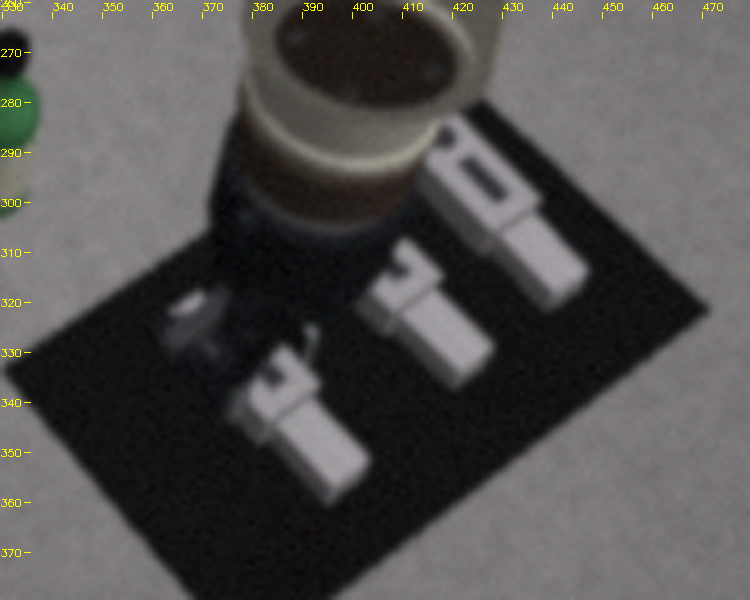

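```bash
python3 -m pendant '[[[0.55,0,0,0,0,0,0],[0.55,0,0,0,0,0,0],[0.55,0,0,0,0,0,0],[0.55,0,0,-0.02,0,0,0],[0.55,0,0,-0.06,0,0,0],[0.55,0,0,-0.12,0,0,0],[0.55,0,0,-0.18,0,0,0],[0.55,0,0,-0.2,0,0,0],[0.55,0,0,-0.2,0,0,0]]]'
python3 - <<'E'
from h import *
c=camera("wrist"); cv2.imwrite("pics/w5.png",cv2.resize(c["img"][:,:,::-1],None,fx=1.4,fy=1.4))
print(rel([.523,-.0655,.2],np.radians(94.2)),get_obs()["joint_pos"].round(2))
E
```

```text
clock: 8.22
eef_pos: [0.5873, 0.349, 0.2339]
tool_rot: [0.743, 0.67, 0.006, 0.001]
ft_force: [0.6, 0.0, 0.6]
grip_width: 0.0469
(array([-0.41842012, -0.02065265,  0.0290341 ]), array([ 0.00190342, -0.00885609,  1.3944221 ])) [0.54 0.62 0.54 1.48 0.   2.21]
```

View pics/w5.png

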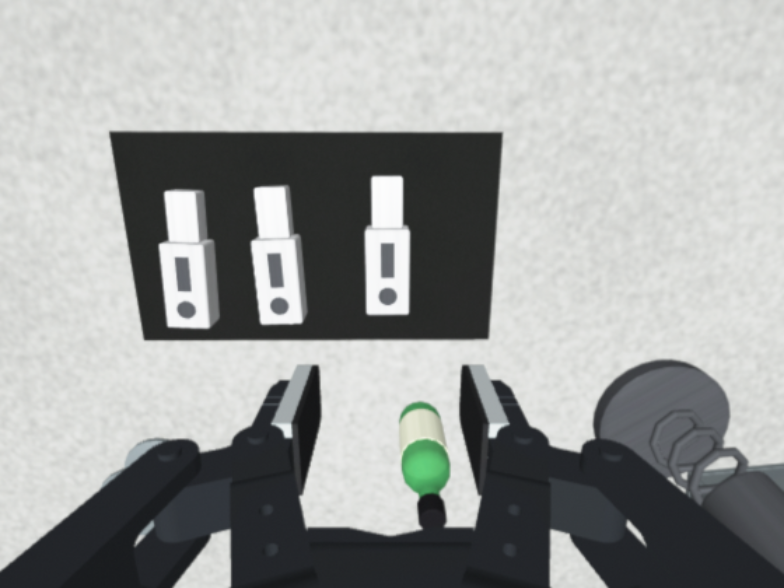

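```bash
python3 -m pendant '[[[0.55,-0.06,-0.003,0,0,0,0.17],[0.55,-0.12,-0.006,0,0,0,0.35],[0.55,-0.18,-0.009,0,0,0,0.52],[0.55,-0.24,-0.012,0,0,0,0.7],[0.55,-0.3,-0.015,0,0,0,0.87],[0.55,-0.36,-0.018,0.005,0,0,1.05],[0.55,-0.4,-0.02,0.01,0,0,1.22],[0.55,-0.418,-0.021,0.01,0.002,-0.009,1.39],[0.55,-0.418,-0.021,0.01,0.002,-0.009,1.394],[0.55,-0.418,-0.021,0.01,0.002,-0.009,1.394]]]'
python3 - <<'E'
from h import *
c=camera("wrist"); crop(c,150,170,410,340,3,"pics/w6.png")
print(rel([.521,-.066,.092],np.radians(94.2)),get_obs()["joint_pos"].round(2))
E
```

```text
clock: 9.52
eef_pos: [0.522, -0.0644, 0.2177]
tool_rot: [0.999, 0.038, -0.001, -0.0]
ft_force: [0.3, -0.1, -0.6]
grip_width: 0.0469
(array([-0.00119925,  0.00184534,  0.12608939]), array([-0.00069876,  0.00169276,  0.00351787])) [-0.12  0.31  0.01  1.28  0.    2.94]
```

View pics/w6.png

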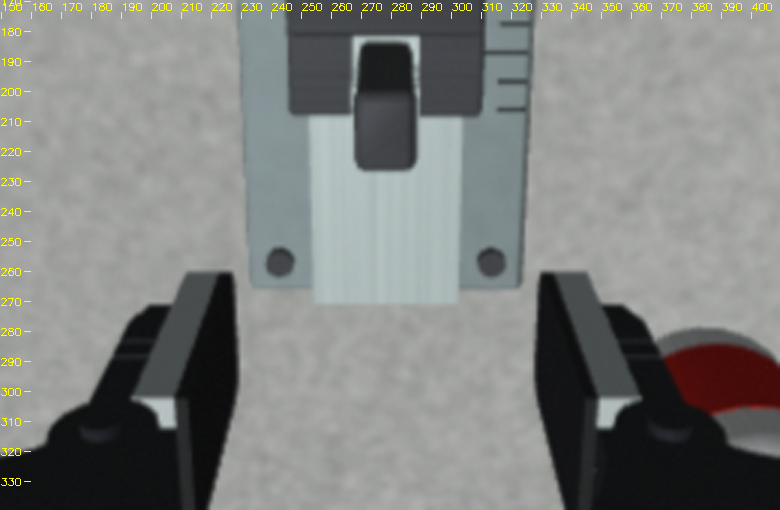

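Run:
```python
from h import *
c=camera("wrist")
p=px2w(c,278.2,213.2,.104);print(p,ga(p)); p[2]=.092
for X,Y in [(355,93),(415,93),(416,170),(354,170)]: print(px2w(c,X/3+149.5,Y/3+169.5,.104).round(4))
print(rel(p,np.radians(94.2)))
```

```text
[ 0.52275764 -0.06435233  0.104     ] [-0.04126727  0.00117316]
[ 0.5321 -0.0559  0.104 ]
[ 0.5332 -0.0707  0.104 ]
[ 0.513  -0.0727  0.104 ]
[ 0.5118 -0.057   0.104 ]
(array([0.0004502 , 0.0003658 , 0.12639415]), array([-0.00047439,  0.00117905,  0.00342643]))
```

Thumb grip sits right under the TCP. Descend and pinch.

```bash
python3 -m pendant '[[[0.55,0,0,0.05,0,0.001,0.003],[0.55,0,0,0.09,0,0.001,0.003],[0.55,0,0,0.115,0,0.001,0.003],[0.55,0,0,0.126,0,0.001,0.003],[0.55,0,0,0.126,0,0.001,0.003],[0.1,0,0,0.126,0,0.001,0.003],[0,0,0,0.126,0,0.001,0.003],[0,0,0,0.126,0,0.001,0.003],[0,0,0,0.126,0,0.001,0.003]]]'
```

```text
clock: 10.75
eef_pos: [0.5234, -0.064, 0.0939]
tool_rot: [0.999, 0.037, 0.001, -0.0]
ft_force: [-1.0, 1.2, 6.1]
grip_width: 0.0153
```

```bash
python3 -m pendant '[[[0,-0.006,0,0,0,0,0],[0,-0.014,0,0,0,0,0],[0,-0.024,0,0,0,0,0],[0,-0.034,0,0,0,0,0],[0,-0.042,0,0,0,0,0],[0,-0.046,0,0,0,0,0],[0,-0.046,0,0,0,0,0]]]'
```

```text
clock: 11.62
eef_pos: [0.4765, -0.0675, 0.0939]
tool_rot: [0.999, 0.037, 0.001, -0.0]
ft_force: [-1.7, 0.7, 3.2]
grip_width: 0.0153
```

```bash
python3 -m pendant '[[[0.55,0,0,0,0,0,0],[0.55,0,0,0,0,0,0],[0.55,0,0,0,0,0,0],[0.55,0,0,-0.04,0,0,0],[0.55,0,0,-0.1,0,0,0],[0.55,0,0,-0.14,0,0,0],[0.55,0,0,-0.14,0,0,0]]]'
python3 - <<'E'
from h import *
c=camera("wrist"); cv2.imwrite("pics/w7.png",cv2.resize(c["img"][:,:,::-1],None,fx=1.4,fy=1.4))
print(get_obs()["joint_pos"].round(2))
for y in (4.1,): print(rel([.4135,-.3528,.2],np.radians(y)))
E
```

```text
clock: 12.5
eef_pos: [0.4786, -0.0679, 0.2376]
tool_rot: [0.999, 0.037, 0.005, 0.001]
ft_force: [0.4, 0.7, -0.4]
grip_width: 0.0472
[-0.14  0.21 -0.08  1.28  0.    2.93]
(array([-0.0847475 ,  0.27961729,  0.03502666]), array([ 0.00435007, -0.00331876, -1.56865107]))
```

View pics/w7.png

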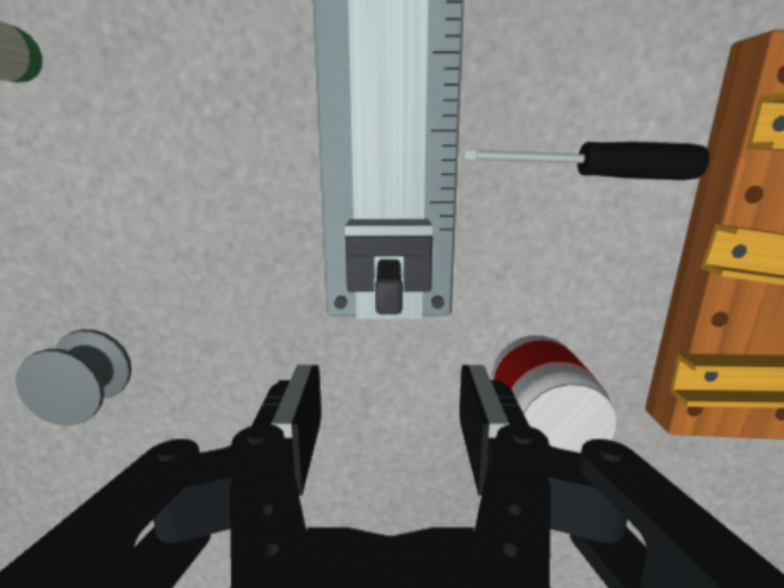

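```bash
python3 -m pendant '[[[0.65,-0.008,0.03,0,0,0,-0.17],[0.65,-0.017,0.06,0,0,0,-0.35],[0.65,-0.027,0.095,0,0,0,-0.52],[0.65,-0.037,0.13,0,0,0,-0.7],[0.65,-0.048,0.165,0,0,0,-0.87],[0.65,-0.058,0.2,0,0,0,-1.05],[0.65,-0.07,0.24,0,0,0,-1.22],[0.65,-0.085,0.28,0,0.004,-0.003,-1.4],[0.65,-0.085,0.28,0,0.004,-0.003,-1.568],[0.65,-0.085,0.28,0,0.004,-0.003,-1.568]]]'
python3 - <<'E'
from h import *
c=camera("wrist"); cv2.imwrite("pics/w8.png",cv2.resize(c["img"][:,:,::-1],None,fx=1.4,fy=1.4))
print(get_obs()["joint_pos"].round(2))
E
```

```text
clock: 13.8
eef_pos: [0.412, -0.353, 0.2327]
tool_rot: [0.683, 0.731, 0.0, -0.002]
ft_force: [1.0, 0.6, 0.1]
grip_width: 0.0556
[-0.71  0.34  0.09  1.33  0.    0.8 ]
```

View pics/w8.png

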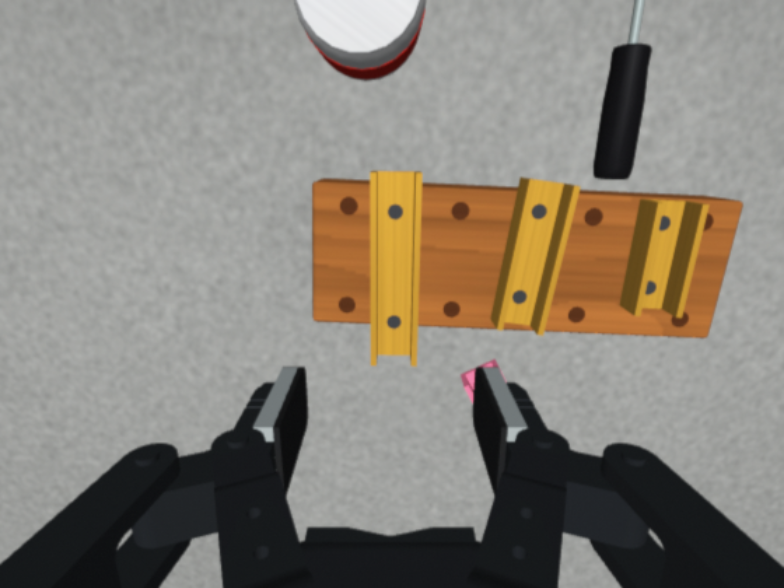

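Run:
```python
from h import *
c=camera("wrist"); crop(c,215,110,525,275,2.5,"pics/w8c.png"); crop(c,250,110,315,275,4,"pics/w8d.png")
```

```text
(no output)
```

View pics/w8d.png

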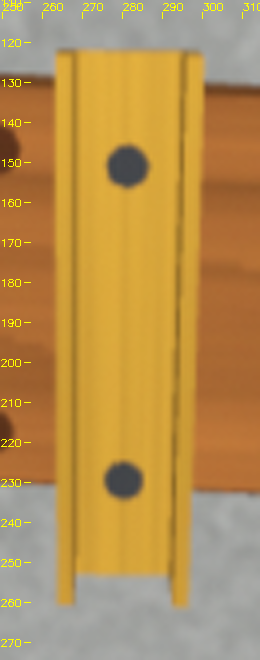

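Run:
```python
from h import *
c=camera("wrist")
B=[px2w(c,X/4+249.5,Y/4+109.5,.062) for X,Y in [(56,52),(203,54),(189,605),(56,604)]]
for b in B: print(b.round(4))
m=np.mean(B,0);print(m,[np.linalg.norm(B[i]-B[i-1]).round(4) for i in range(4)])
d=B[0]+B[1]-B[2]-B[3];a=np.degrees(np.arctan2(d[1],d[0]));print(a)
print(rel([m[0],m[1],.064],np.radians(a-90)))
```

```text
[ 0.396  -0.2905  0.062 ]
[ 0.4275 -0.2888  0.062 ]
[ 0.4356 -0.4188  0.062 ]
[ 0.4031 -0.4207  0.062 ]
[ 0.41555129 -0.35470461  0.062     ] [np.float64(0.1304), np.float64(0.0316), np.float64(0.1303), np.float64(0.0325)]
93.34043306358629
(array([-0.0026841 ,  0.00271284,  0.17000347]), array([-0.00105467, -0.00142278,  0.01120554]))
```

```bash
python3 -m pendant '[[[0.65,-0.003,0.003,0.05,-0.001,-0.001,0.011],[0.65,-0.003,0.003,0.1,-0.001,-0.001,0.011],[0.65,-0.003,0.003,0.14,-0.001,-0.001,0.011],[0.65,-0.003,0.003,0.16,-0.001,-0.001,0.011],[0.65,-0.003,0.003,0.17,-0.001,-0.001,0.011],[0.65,-0.003,0.003,0.17,-0.001,-0.001,0.011],[0.65,-0.003,0.003,0.17,-0.001,-0.001,0.011]]]'
python3 - <<'E'
from h import *
c=camera("wrist"); cv2.imwrite("pics/w9.png",cv2.resize(c["img"][:,:,::-1],None,fx=1.4,fy=1.4))
E
```

```text
clock: 14.82
eef_pos: [0.4167, -0.3555, 0.0652]
tool_rot: [0.686, 0.728, 0.0, 0.001]
ft_force: [0.0, -0.5, 0.6]
grip_width: 0.0554
```

View pics/w9.png

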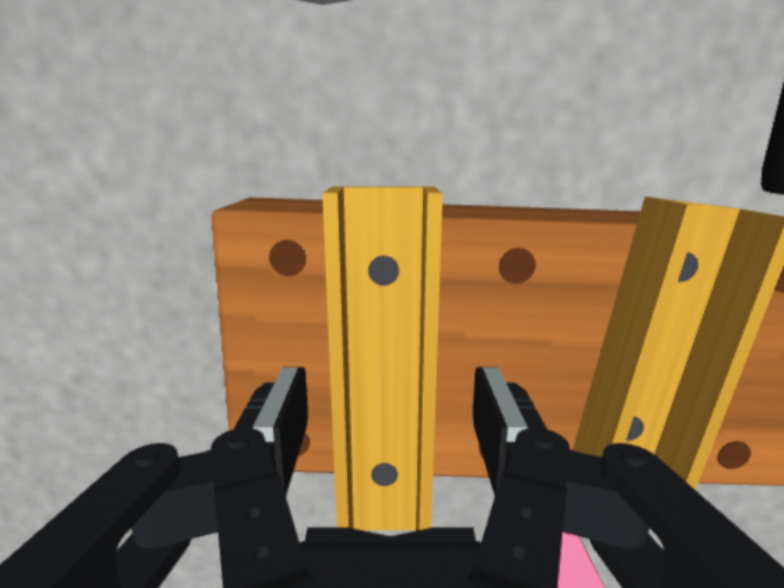

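```bash
python3 -m pendant '[[[0.6,0,-0.0015,0.001,0,0,0],[0.2,0,-0.0015,0.001,0,0,0],[0,0,-0.0015,0.001,0,0,0],[0,0,-0.0015,0.001,0,0,0],[0,0,-0.0015,0.001,0,0,0]]]'
```

```text
clock: 15.5
eef_pos: [0.4155, -0.3561, 0.0652]
tool_rot: [0.686, 0.727, 0.0, 0.002]
ft_force: [-2.2, 0.3, 5.6]
grip_width: 0.0303
```

Gripped; lift and look.

```bash
python3 -m pendant '[[[0,0,0,-0.01,0,0,0],[0,0,0,-0.03,0,0,0],[0,0,0,-0.08,0,0,0],[0,0,0,-0.13,0,0,0],[0,0,0,-0.16,0,0,0],[0,0,0,-0.16,0,0,0]]]'
python3 - <<'E'
from h import *
c=camera("wrist"); cv2.imwrite("pics/w10.png",cv2.resize(c["img"][:,:,::-1],None,fx=1.4,fy=1.4))
p=gw(.033,0,.2); print(p,rel(p,np.radians(94.2)))
E
```

```text
clock: 16.25
eef_pos: [0.4162, -0.3567, 0.2278]
tool_rot: [0.686, 0.727, 0.0, 0.005]
ft_force: [0.4, -0.2, -2.3]
grip_width: 0.0304
[ 0.59691138 -0.06008314  0.2       ] (array([0.28472056, 0.19851538, 0.02518635]), array([ 5.36660204e-03, -1.49607703e-04,  1.55580346e+00]))
```

View pics/w10.png

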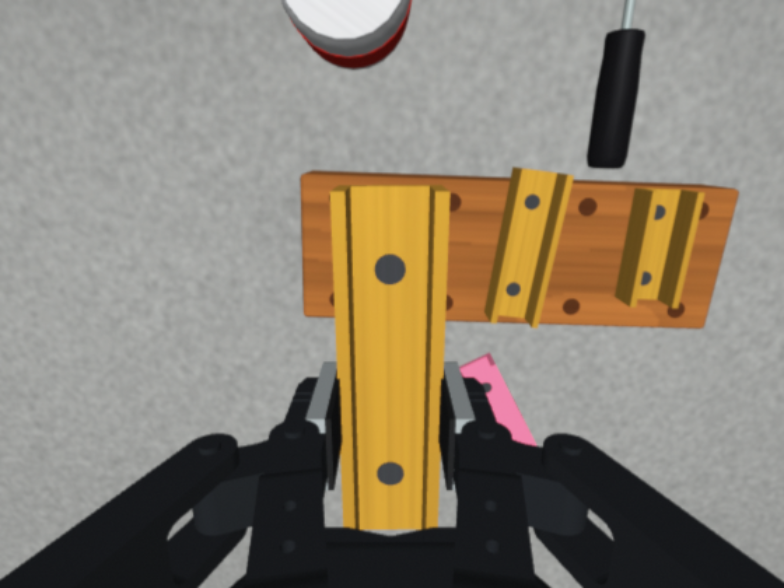

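```bash
python3 -m pendant '[[[0,0.03,0.02,0,0,0,0.16],[0,0.06,0.04,0,0,0,0.33],[0,0.095,0.065,0,0,0,0.5],[0,0.13,0.09,0,0,0,0.67],[0,0.165,0.115,0,0,0,0.85],[0,0.2,0.14,0,0,0,1.02],[0,0.24,0.17,0,0,0,1.2],[0,0.275,0.19,0,0.005,0,1.37],[0,0.285,0.1985,0,0.005,0,1.556],[0,0.285,0.1985,0,0.005,0,1.556]]]'
python3 - <<'E'
from h import *
c=camera("wrist"); cv2.imwrite("pics/w11.png",cv2.resize(c["img"][:,:,::-1],None,fx=1.4,fy=1.4))
print(get_obs()["joint_pos"].round(2))
p=gw(.033,0,.2); print(p,rel(p,np.radians(94.2)))
E
```

```text
clock: 17.55
eef_pos: [0.5959, -0.0585, 0.2219]
tool_rot: [0.999, 0.039, -0.003, -0.0]
ft_force: [-0.8, 0.3, -3.3]
grip_width: 0.0308
[-0.1   0.45  0.24  1.36 -0.    2.97]
[ 0.59691138 -0.06008314  0.2       ] (array([0.00139623, 0.00076723, 0.02243447]), array([-0.00031147,  0.00467154,  0.00385891]))
```

View pics/w11.png

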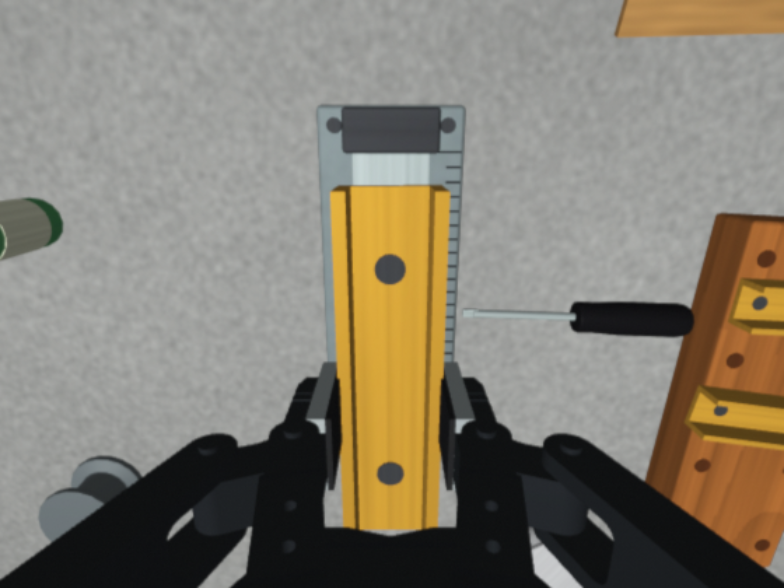

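```bash
python3 -m pendant '[[[0,0.0,0.001,0.05,0,0.0045,0],[0,0.0,0.001,0.1,0,0.0045,0],[0,0.0,0.001,0.13,0,0.0045,0],[0,0.0,0.001,0.145,0,0.0045,0],[0,0.0,0.001,0.152,0,0.0045,0],[0,0.0,0.001,0.152,0,0.0045,0],[0,0.0,0.001,0.152,0,0.0045,0]]]'
python3 - <<'E'
from h import *
c=camera("wrist"); cv2.imwrite("pics/w12.png",cv2.resize(c["img"][:,:,::-1],None,fx=1.4,fy=1.4))
p=get_obs()["eef_pos"];print(p,ga(p))
E
```

```text
clock: 18.48
eef_pos: [0.5961, -0.0606, 0.072]
tool_rot: [0.999, 0.039, 0.001, 0.0]
ft_force: [0.7, -0.7, -2.6]
grip_width: 0.0305
[ 0.59603966 -0.06056399  0.07196353] [ 0.03209541 -0.00041572]
```

View pics/w12.png

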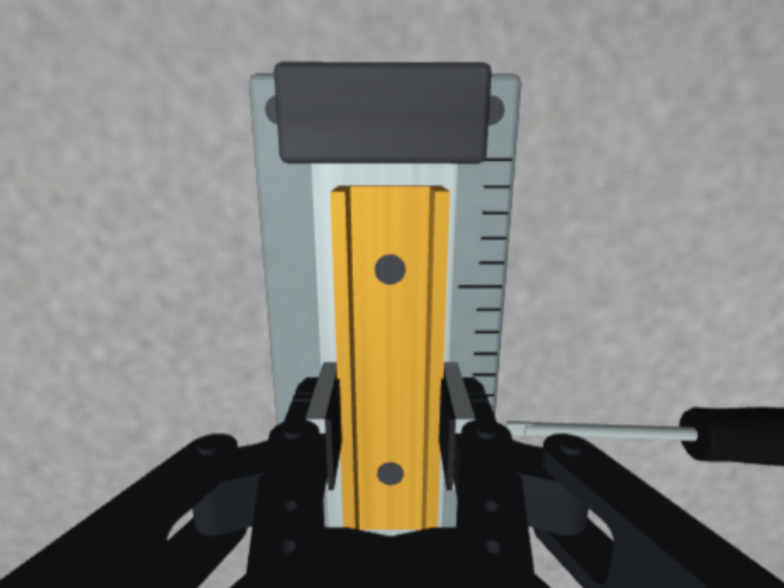

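Run:
```python
from h import *
c=camera("wrist"); crop(c,175,45,380,265,3.2,"pics/w12c.png"); crop(c,220,255,340,385,5,"pics/w12d.png")
```

```text
(no output)
```

View pics/w12c.png

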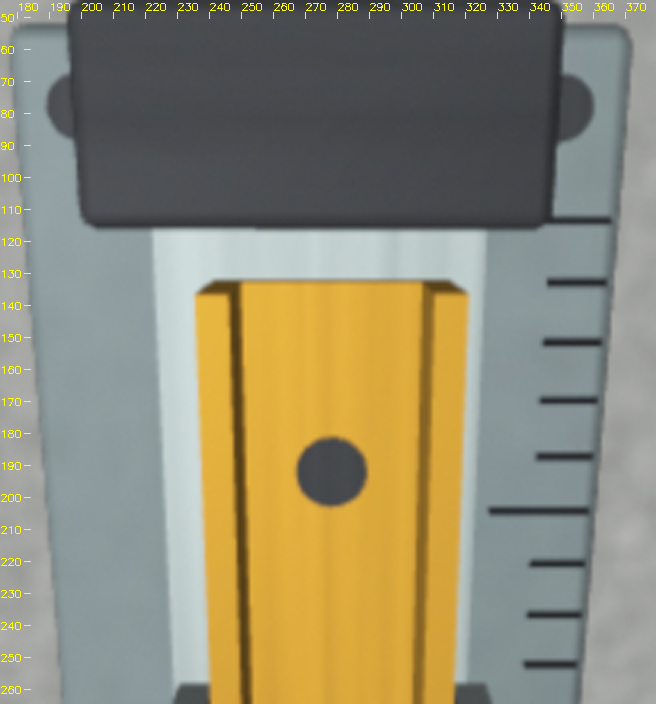

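View pics/w12d.png

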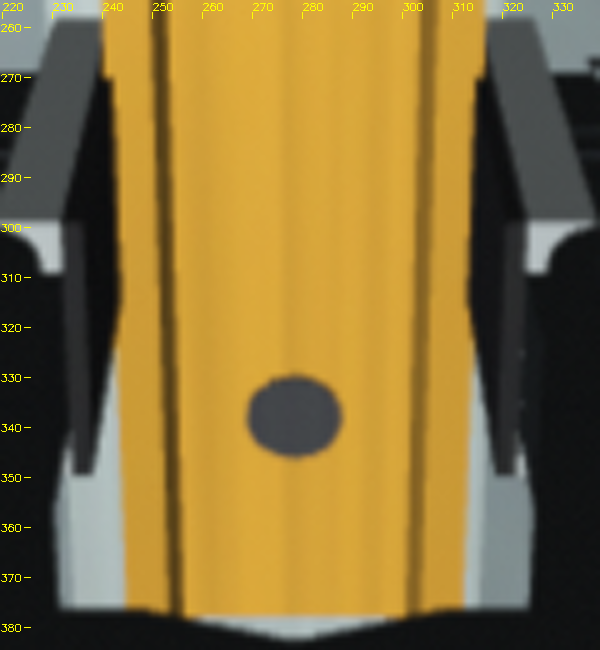

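```bash
python3 -m pendant '[[[0,0,-0.0017,0.005,0,0,0],[0,0,-0.0017,0.01,0,0,0],[0,0,-0.0017,0.0145,0,0,0],[0,0,-0.0017,0.0145,0,0,0],[0,0,-0.0017,0.0145,0,0,0]]]'
python3 - <<'E'
from h import *
c=camera("wrist"); crop(c,175,45,380,265,3.2,"pics/w13.png")
E
```

```text
clock: 19.2
eef_pos: [0.5958, -0.0588, 0.0572]
tool_rot: [0.999, 0.039, 0.001, 0.0]
ft_force: [0.1, 0.7, -1.7]
grip_width: 0.0303
```

View pics/w13.png

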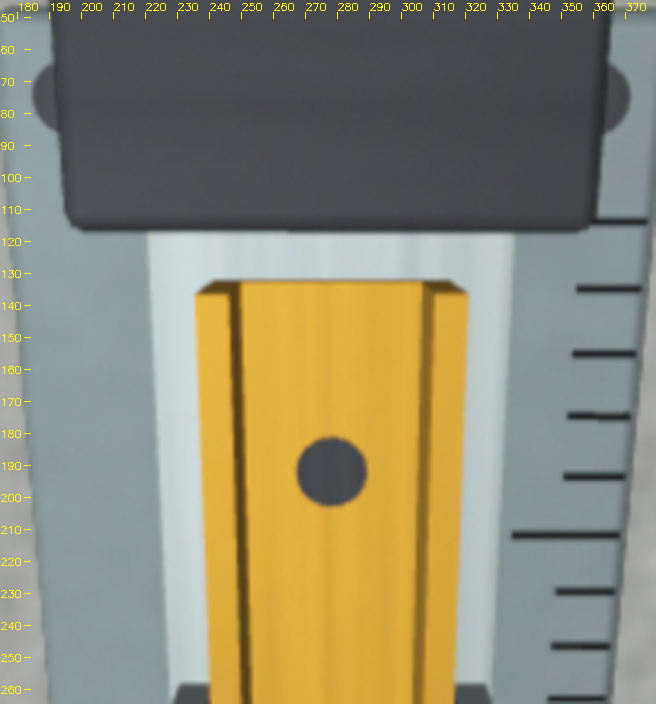

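```bash
python3 -m pendant '[[[0,0,0,0.0015,0,0,0],[0,0,0,0.0025,0,0,0],[0,0,0,0.0025,0,0,0]]]'
```

```text
clock: 19.62
eef_pos: [0.5961, -0.0589, 0.0552]
tool_rot: [0.999, 0.039, 0.002, 0.0]
ft_force: [0.4, -0.4, -0.5]
grip_width: 0.0307
```

```bash
python3 -m pendant '[[[0,0,0,0.001,0,0,0],[0,0,0,0.001,0,0,0]]]'
```

```text
clock: 19.88
eef_pos: [0.5961, -0.0589, 0.0552]
tool_rot: [0.999, 0.039, 0.002, 0.0]
ft_force: [-1.8, 0.4, 5.1]
grip_width: 0.0306
```

```bash
python3 -m pendant '[[[0.55,0,0,0,0,0,0],[0.55,0,0,0,0,0,0],[0.55,0,0,0,0,0,0],[0.55,0,0,-0.02,0,0,0],[0.55,0,0,-0.06,0,0,0],[0.55,0,0,-0.12,0,0,0],[0.55,0,0,-0.16,0,0,0],[0.55,0,0,-0.16,0,0,0]]]'
python3 - <<'E'
from h import *
c=camera("wrist"); cv2.imwrite("pics/w14.png",cv2.resize(c["img"][:,:,::-1],None,fx=1.4,fy=1.4))
p=gw(-.054-.036,0.001,.2); print(p,rel([.4773,-.0675,.12],np.radians(94.2)))
E
```

```text
clock: 20.88
eef_pos: [0.5981, -0.0591, 0.2198]
tool_rot: [0.999, 0.039, 0.006, 0.001]
ft_force: [-0.3, -0.4, -0.6]
grip_width: 0.047
[ 0.47416846 -0.06809412  0.2       ] (array([-0.12042258, -0.00084114,  0.09614784]), array([ 0.00124746, -0.00779947,  0.00410959]))
```

View pics/w14.png

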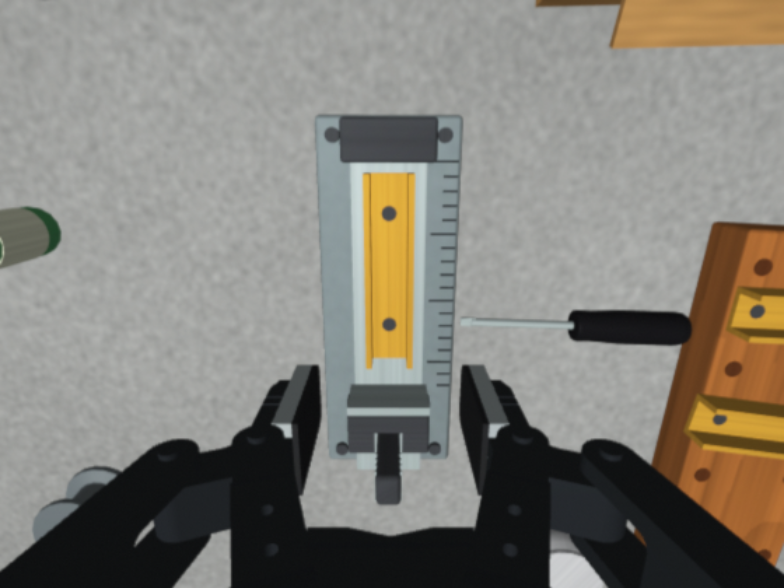

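```bash
python3 -m pendant '[[[0.55,-0.06,-0.001,0,0,-0.004,0],[0.55,-0.12,-0.001,0.01,0,-0.008,0.004],[0.55,-0.1205,-0.001,0.05,0,-0.008,0.004],[0.55,-0.1205,-0.001,0.09,0,-0.008,0.004],[0.55,-0.1205,-0.001,0.115,0,-0.008,0.004],[0.55,-0.1205,-0.001,0.125,0,-0.008,0.004],[0.55,-0.1205,-0.001,0.125,0,-0.008,0.004],[0.55,-0.1205,-0.001,0.125,0,-0.008,0.004]]]'
python3 - <<'E'
from h import *
c=camera("wrist"); cv2.imwrite("pics/w15.png",cv2.resize(c["img"][:,:,::-1],None,fx=1.4,fy=1.4))
E
```

```text
clock: 21.92
eef_pos: [0.4782, -0.0674, 0.0919]
tool_rot: [0.999, 0.037, 0.001, 0.001]
ft_force: [0.6, 0.2, 0.8]
grip_width: 0.0471
```

View pics/w15.png

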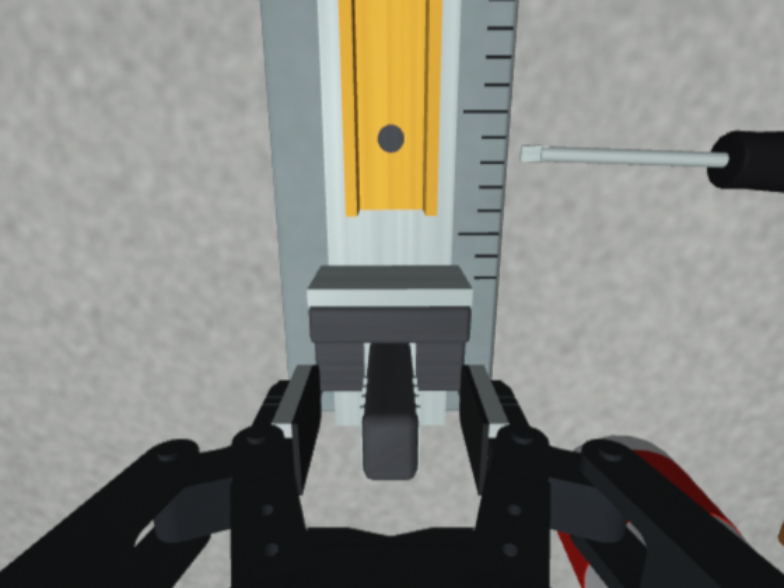

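```bash
python3 -m pendant '[[[0.1,0,0,0,0,0,0],[0,0,0,0,0,0,0],[0,0,0,0,0,0,0],[0,0,0,0,0,0,0],[0,0.005,0,0,0,0,0],[0,0.01,0,0,0,0,0],[0,0.015,0,0,0,0,0],[0,0.018,0,0,0,0,0],[0,0.018,0,0,0,0,0]]]'
```

```text
clock: 23.1
eef_pos: [0.4969, -0.066, 0.0931]
tool_rot: [0.999, 0.037, 0.002, 0.001]
ft_force: [-1.0, 0.7, 6.7]
grip_width: 0.015
```

Run:
```python
from h import *
c=camera("wrist"); cv2.imwrite("pics/w16.png",cv2.resize(c["img"][:,:,::-1],None,fx=1.4,fy=1.4))
print(get_obs()["ft_force"].round(1))
```

```text
[-1.5  0.6  6.5]
```

View pics/w16.png

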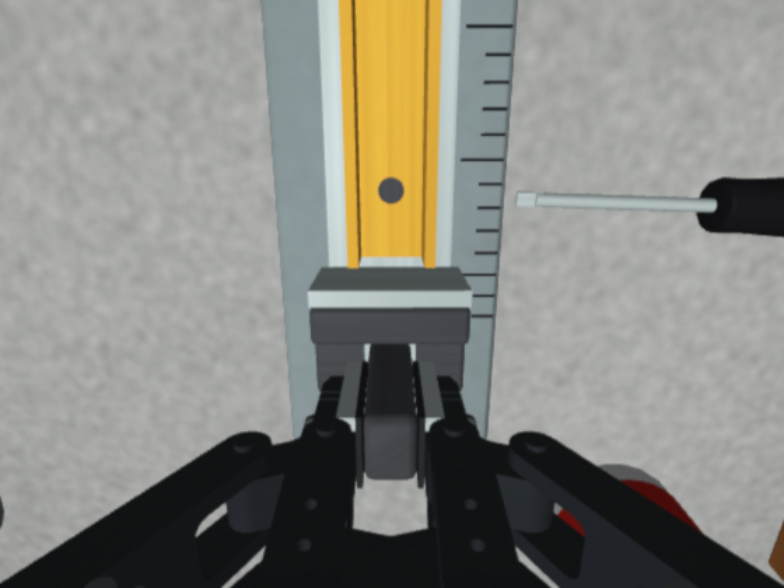

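```bash
python3 -m pendant '[[[0,0.002,0,0,0,0,0],[0,0.004,0,0,0,0,0],[0,0.006,0,0,0,0,0]]]';python3 -m pendant '[[[0,0.001,0,0,0,0,0],[0,0.002,0,0,0,0,0]]]'
```

```text
clock: 23.52
eef_pos: [0.5024, -0.0656, 0.0931]
tool_rot: [0.999, 0.037, 0.001, 0.001]
ft_force: [-4.7, -0.2, 5.7]
grip_width: 0.0149
clock: 23.78
eef_pos: [0.5037, -0.0655, 0.0931]
tool_rot: [0.999, 0.037, 0.0, 0.001]
ft_force: [-5.6, 0.4, 5.5]
grip_width: 0.0151
```

```bash
python3 -m pendant '[[[0,0.001,0,0,0,0,0],[0,0.002,0,0,0,0,0]]]'
python3 - <<'E'
from h import *
c=camera("wrist"); cv2.imwrite("pics/w17.png",cv2.resize(c["img"][:,:,::-1],None,fx=1.4,fy=1.4))
t=camera("top"); crop(t,240,120,300,240,5,"pics/t17.png")
print(get_obs()["ft_force"].round(1),get_obs()["eef_pos"])
E
```

```text
clock: 24.02
eef_pos: [0.505, -0.0654, 0.0931]
tool_rot: [0.999, 0.037, -0.0, 0.001]
ft_force: [-5.0, -0.3, 4.8]
grip_width: 0.0152
[-4.   0.   4.3] [ 0.50523793 -0.06537158  0.09310308]
```

View pics/t17.png

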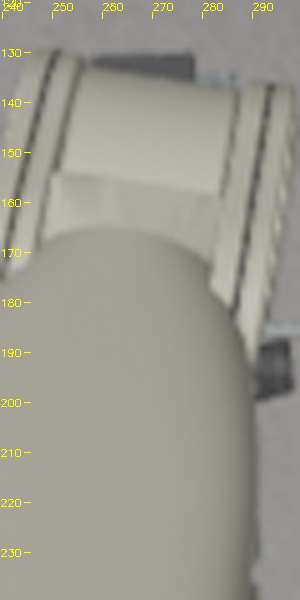

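View pics/w17.png

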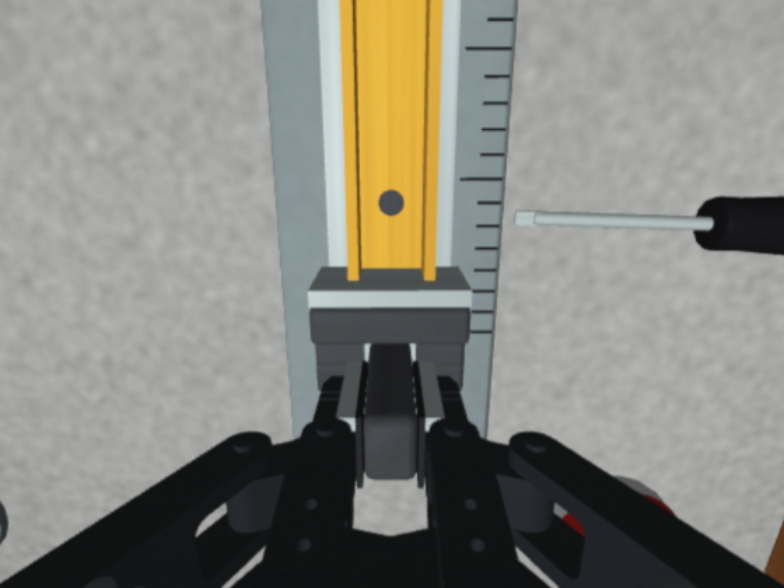

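```bash
python3 -m pendant '[[[0,0.001,0,0,0,0,0],[0,0.0015,0,0,0,0,0]]]';python3 -m pendant '[[[0,0.0005,0,0,0,0,0],[0,0.001,0,0,0,0,0]]]'
```

```text
clock: 24.38
eef_pos: [0.5063, -0.0653, 0.0931]
tool_rot: [0.999, 0.037, -0.001, 0.001]
ft_force: [-4.9, -0.2, 4.3]
grip_width: 0.0149
clock: 24.62
eef_pos: [0.5069, -0.0652, 0.0931]
tool_rot: [0.999, 0.037, -0.001, 0.001]
ft_force: [-4.7, 1.3, 4.3]
grip_width: 0.0155
```

```bash
python3 -m pendant '[[[0,0.0005,0,0,0,0,0],[0,0.001,0,0,0,0,0]]]';python3 -m pendant '[[[0,0.0005,0,0,0,0,0],[0,0.001,0,0,0,0,0]]]'
```

```text
clock: 24.88
eef_pos: [0.5077, -0.0652, 0.0931]
tool_rot: [0.999, 0.037, -0.001, 0.001]
ft_force: [-5.4, 0.2, 5.1]
grip_width: 0.0151
clock: 25.12
eef_pos: [0.5085, -0.0651, 0.0931]
tool_rot: [0.999, 0.037, -0.002, 0.001]
ft_force: [-6.0, 0.8, 6.6]
grip_width: 0.015
```

```bash
python3 -m pendant '[[[0,0.0005,0,0,0,0,0],[0,0.001,0,0,0,0,0]]]'; python3 -m pendant '[[[0,0.0005,0,0,0,0,0],[0,0.001,0,0,0,0,0]]]'; python3 -m pendant '[[[0,0.0005,0,0,0,0,0],[0,0.001,0,0,0,0,0]]]'
```

```text
clock: 25.38
eef_pos: [0.5085, -0.0651, 0.0931]
tool_rot: [0.999, 0.036, -0.003, 0.001]
ft_force: [-8.3, -0.7, 7.4]
grip_width: 0.0149
clock: 25.62
eef_pos: [0.5085, -0.0651, 0.0931]
tool_rot: [0.999, 0.036, -0.004, 0.001]
ft_force: [-8.8, -0.3, 8.3]
grip_width: 0.0151
clock: 25.88
eef_pos: [0.5085, -0.0651, 0.0931]
tool_rot: [0.999, 0.036, -0.004, 0.001]
ft_force: [-8.7, -1.3, 7.1]
grip_width: 0.0149
```

```bash
python3 -m pendant '[[[0,0.001,0,0,0,0,0],[0,0.0012,0,0,0,0,0],[0,0.0012,0,0,0,0,0],[0,0.0012,0,0,0,0,0]]]'; python3 -m pendant '[[[0,0.0012,0,0,0,0,0],[0,0.0012,0,0,0,0,0],[0,0.0012,0,0,0,0,0],[0,0.0012,0,0,0,0,0]]]'
python3 - <<'E'
from h import *
c=camera("wrist"); print(get_obs()["ft_force"].round(1))
E
```

```text
clock: 26.38
eef_pos: [0.5086, -0.0651, 0.0931]
tool_rot: [0.999, 0.036, -0.006, 0.001]
ft_force: [-7.3, -0.4, 7.7]
grip_width: 0.0151
clock: 26.88
eef_pos: [0.5086, -0.0651, 0.0931]
tool_rot: [0.999, 0.036, -0.007, 0.001]
ft_force: [-8.1, -0.4, 7.5]
grip_width: 0.0149
[-8.  -0.1  7.5]
```

Run:
```python
from h import *
p,r=tool(); print(rel(p,np.radians(94.2)))
```

```text
(array([0., 0., 0.]), array([ 0.00151489,  0.01352244, -0.00081202]))
```

```bash
python3 -m pendant '[[[0,0.0012,0,0,0,0.004,0],[0,0.0014,0,0,0,0.004,0],[0,0.0014,0,0,0,0.004,0]]]'; python3 -m pendant '[[[0,0.0014,0,0,0,0.004,0],[0,0.0014,0,0,0,0.004,0],[0,0.0014,0,0,0,0.004,0]]]'
```

```text
clock: 27.3
eef_pos: [0.5085, -0.0651, 0.0931]
tool_rot: [0.999, 0.036, -0.006, 0.001]
ft_force: [-7.7, -1.1, 8.2]
grip_width: 0.0149
clock: 27.68
eef_pos: [0.5086, -0.0651, 0.0931]
tool_rot: [0.999, 0.036, -0.005, 0.001]
ft_force: [-8.8, 0.4, 8.0]
grip_width: 0.0152
```

```bash
python3 -m pendant '[[[0,0.0016,0,0,0,0.004,0],[0,0.0018,0,0,0,0.004,0],[0,0.0018,0,0,0,0.004,0],[0,0.0018,0,0,0,0.004,0]]]'; python3 -m pendant '[[[0,0.0019,0,0,0,0.004,0],[0,0.0019,0,0,0,0.004,0],[0,0.0019,0,0,0,0.004,0]]]'
```

```text
clock: 28.18
eef_pos: [0.5085, -0.0651, 0.0931]
tool_rot: [0.999, 0.036, -0.005, 0.001]
ft_force: [-9.2, -0.4, 9.5]
grip_width: 0.0151
clock: 28.55
eef_pos: [0.5086, -0.0651, 0.0931]
tool_rot: [0.999, 0.036, -0.005, 0.001]
ft_force: [-9.8, -0.3, 9.7]
grip_width: 0.015
```

```bash
python3 -m pendant '[[[0,0.002,0,0,0,0.004,0],[0,0.002,0,0,0,0.004,0],[0,0.002,0,0,0,0.004,0],[0,0.002,0,0,0,0.004,0],[0,0.002,0,0,0,0.004,0],[0,0.002,0,0,0,0.004,0],[0,0.002,0,0,0,0.004,0],[0,0.002,0,0,0,0.004,0]]]'
```

```text
clock: 29.55
eef_pos: [0.5086, -0.0651, 0.0931]
tool_rot: [0.999, 0.036, -0.005, 0.001]
ft_force: [-9.6, -0.4, 9.3]
grip_width: 0.0154
```

```bash
python3 -m pendant '[[[0,0.001,0,0,0,0,0],[0,0.0003,0,0,0,0,0],[0,0.0003,0,0,0,0,0],[0.55,0.0003,0,0,0,0,0],[0.55,0.0003,0,0,0,0,0],[0.55,0.0003,0,0,0,0,0],[0.55,0.0003,0,0,0,0,0]]]'
python3 - <<'E'
from h import *
c=camera("wrist"); cv2.imwrite("pics/w18.png",cv2.resize(c["img"][:,:,::-1],None,fx=1.4,fy=1.4))
E
```

```text
clock: 30.42
eef_pos: [0.5091, -0.0651, 0.093]
tool_rot: [0.999, 0.036, -0.005, 0.001]
ft_force: [0.1, 0.1, -0.3]
grip_width: 0.047
```

View pics/w18.png

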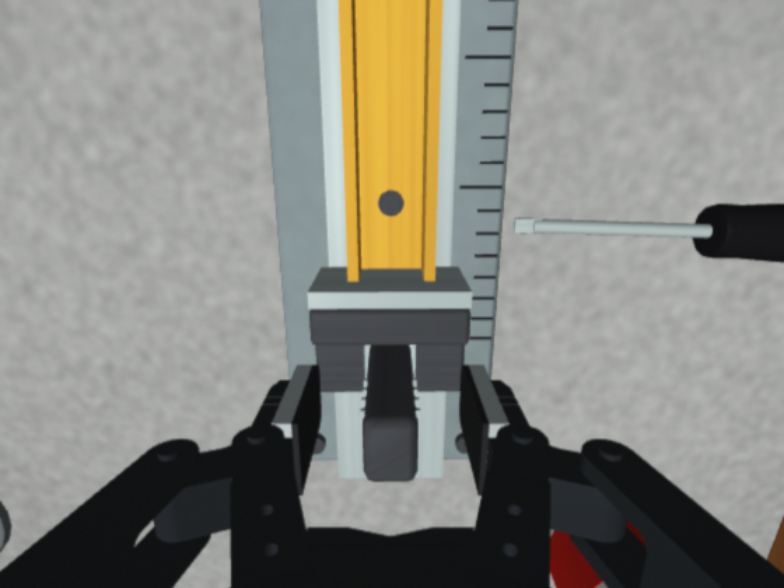

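Clear of the grip; rise, move over the channel and check from above.

```bash
python3 -m pendant '[[[0.55,0,0,-0.03,0,0,0],[0.55,0,0,-0.08,0,0,0],[0.55,0,0,-0.14,0,0,0],[0.55,0.03,0,-0.15,0,0.01,0],[0.55,0.07,0,-0.15,0,0.01,0],[0.55,0.08,0,-0.15,0,0.01,0],[0.55,0.08,0,-0.15,0,0.01,0]]]'
python3 - <<'E'
from h import *
c=camera("wrist"); crop(c,210,60,350,330,2.2,"pics/w19a.png"); cv2.imwrite("pics/w19.png",cv2.resize(c["img"][:,:,::-1],None,fx=1.4,fy=1.4))
E
```

```text
clock: 31.35
eef_pos: [0.59, -0.0588, 0.2414]
tool_rot: [0.999, 0.036, -0.001, 0.001]
ft_force: [-0.8, 0.2, 0.7]
grip_width: 0.0468
```

View pics/w19.png

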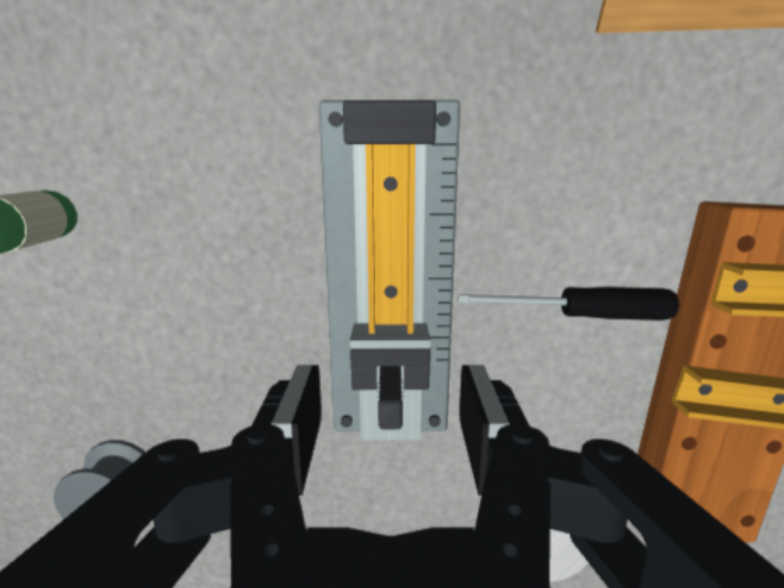

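```bash
python3 -m pendant '[[[0.55,-0.03,0.05,-0.02,0,0,0],[0.55,-0.06,0.1,-0.03,0,0,0],[0.55,-0.09,0.15,-0.03,0,0,0],[0.55,-0.13,0.2,-0.03,0,0,0],[0.55,-0.17,0.25,-0.03,0,0,0],[0.55,-0.2,0.28,-0.03,0,0,0],[0.55,-0.2,0.28,-0.03,0,0,0]]]'
python3 - <<'E'
from h import *
c=camera("top"); cv2.imwrite("pics/top2.png",c["img"][:,:,::-1]); crop(c,240,120,300,240,5,"pics/t20.png")
s=camera("scene"); crop(s,210,175,325,270,6,"pics/s20.png"); cv2.imwrite("pics/scene2.png",s["img"][:,:,::-1])
E
```

```text
clock: 32.28
eef_pos: [0.407, -0.3542, 0.2725]
tool_rot: [0.999, 0.033, -0.001, 0.001]
ft_force: [0.6, 0.1, 0.1]
grip_width: 0.0472
```

View pics/top2.png

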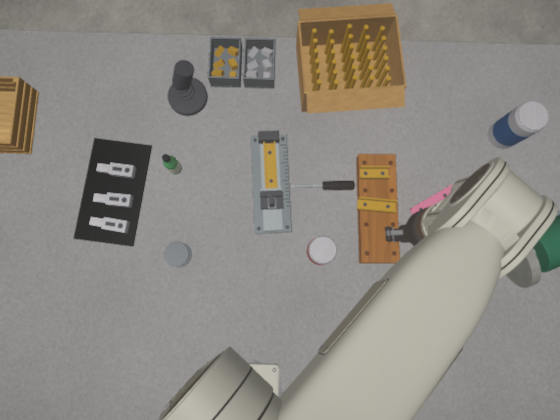

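View pics/s20.png

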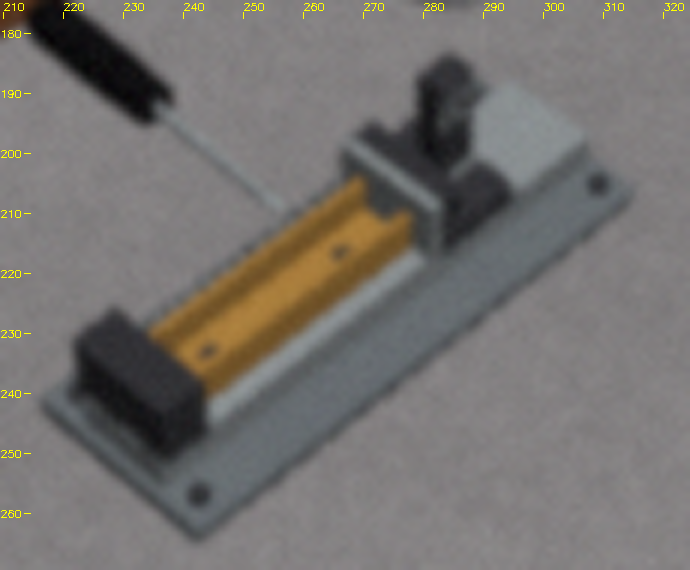

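View pics/t20.png

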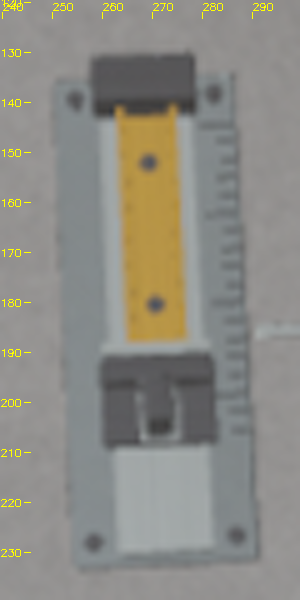

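Run:
```python
from h import *
from workcell import job_done
print(get_obs()["ft_force"].round(1)); print(job_done())
```

```text
[ 0.2 -0.2 -0.4]
the job is handed in; nothing more can be done
None
```

I moved the casting from the caliper to the pad, then closed the caliper on the longest brass channel. I handed the job in at about 32 s of the 72 s allowed.

- **Casting:** it lies flat and right way up on the free +x end of the pad, parallel to the other two castings. I released it at about 6 N of contact force.
- **Channel:** I opened the jaw to about 159 mm, then took the channel that measured 130.4 x 32 mm. The other two measured about 100 and 75 mm, and I left the pink look-alike alone. It lies open side up along the middle of the bed, centred on it in the wrist picture.
- **Pressing:** I pinched the thumb grip and slid the jaw until the channel met the fixed jaw and motion stopped. I then held about 9.5 N on the arm for a second, roughly 7 N above the jaw's 2.5 N sliding force. After that I eased off and released.

**Last checks:**
- The top and wrist pictures show the channel against the fixed jaw, and its other end fits contact with the sliding jaw.
- The spare channels, bottle, tin, reel and screwdriver look unmoved. The arm partly covered the pink channel in the last picture, but the arm never went down near it.
- The force on the tool read about zero at hand-in.
- **Disagreements:** the top and wrist cameras differed by 2–3 mm sideways on the caliper, so I centred the channel by the wrist view. The top view also shows a light strip between the channel end and the dark part of the jaw. I read that as the jaw's pale top edge, not a gap.

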